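# Fit up three post feet on the welding table

### The arm

A 6-joint arm with a two-finger parallel gripper is mounted at the origin on the work surface. World frame = base frame: x ahead of the robot, y to its left, z up, the work surface at z = 0. Lengths are in m, angles in degrees, forces in N, time in s.
With the tool pointing down it reaches from about 0.25 to 0.725 m from the base axis. Payload 9.7 kg.
Tool frame: the origin (TCP) lies on the centre line of the jaws, within the pads' length; the fingertips stand 22 mm ahead of it and the grasp point (between the pads) lies 3 mm ahead of it; z points along the fingers, y is the direction in which the jaws open and shut (so a half turn about z gives the same grasp; the last joint's range is limited). The gripper opens to 85 mm and grips with 20 to 120 N. Pads are 22 mm wide; open, the fingers measure 114 mm over their backs; the gripper's body (76 mm by 85 mm) begins 54 mm behind the grasp point. The pads swing forward as they close: fully open they stand 13 mm farther back than shut.
Start: joints at [-74.427, 4.979, 10.078, 95.1, 0, 90], TCP at [0.148, -0.53, 0.253] pointing down, gripper open.
Joint ranges: [-179.16, 179.16], [-48.56, 103.87], [-65.8, 70.77], [-126.05, 130.52], [-82.76, 87.17], [-180, 180]. Speed limits (degrees/s): [127.2, 127.2, 147.25, 180, 180, 180].

### API

Orientations are given as [roll, pitch, yaw] about the fixed x, y, z axes, in that order (R = Rz(yaw) Ry(pitch) Rx(roll)).
In Python, from workcell import monitor, eyes, job gives the robot as it stands. The module is installed in compiled form; this text tells all that it offers.
- The arm moves only by the tool drive_tool, never from a script. Its argument "plan" is a list of rows, each a list of 3 entries, a list of its own where there are three numbers: the opening, from 0 (shut) to 1 (fully open), then the shift along the world's x, y, z in m, then the turn about the world's z in degrees. In form: [[gripper, [x, y, z], yaw], ...]. A call has 1 to 10 rows; each row shifts and turns the commanded pose from where the row before left it; what a row does not reach is not made up. A row lasts 1/8 s, in which the tool goes at most 62.5 mm and 10.7 degrees, less where a joint would pass 70% of its speed; a pose out of reach is approached as far as the arm can. A call is refused whole if a number of a shift passes 0.0625 or a number of a turn 10.7, either way. A call with a gripper value outside its range is refused whole. The fingers move at their own pace and stop on an object; "grip_force" is the grip in N (left out, the last holds). Time passes only in rows, so rows that do not move let the fingers close. It gives the time, the measured TCP pose, the force and the opening at its end, in the units of the state.
- monitor.get_obs(): the state, without advancing time (a new reading comes with each control period).
- eyes.camera(name): name is "scene" or "top"; returns (picture, depth): 400x640x3 uint8, red, green, blue; 400x640 float32, m along the optical axis (not along the pixel's ray), 0 where there is no reading.
- eyes.camera_params(name): a dict with "fx", "fy", "cx", "cy" (pixels), "dist_coeffs" ([k1, k2, p1, p2, k3] as OpenCV has them; the pictures are not rectified), "extrinsics" (4x4, takes a point from world to camera coordinates). Camera axes: x right, y down, z forward; pixel columns grow to the right and rows downward; lengths in m; the calibration is good to about 2 mm. A picture is of the moment at which its call begins. camera_params takes no time and is no camera call.
- job.job_done(): hands the job in, once; it reports no verdict.
The state is a dict: "time": time; "q": joint angles; "qd": joint speeds; "joint_efforts": joint torques, N m; "ee_pos": TCP position; "tcp_rot": TCP orientation; "wrist_force": force on the tool from outside, world axes, zero at the start; "torque": the same for the moment, N m; "opening": finger opening in m.
Only numpy, scipy, OpenCV 4.12 (cv2) and the standard library are available. Lean on these libraries where they do the work, as an engineer would, in place of code of your own. Each camera call takes 0.05 s, during which the arm holds its last target.

### The job

Fit up three post feet on the welding table, ready for tacking. Lay the loose rectangular plate flat on the bed of the tacking jig and slide it home against all three stop pins, and only then stand the rectangular tube upright in the middle of it, its long sides along the plate's long sides. Stand the square tube upright in the middle of the square plate, its sides parallel to the plate's, and the round tube upright in the middle of the round flange; leave the solid round bar and the angle offcut where they are.

Things in the scene. Friction and masses are not known exactly. Their poses are not given: they have to be found in the camera images.
- rect_plate_mid (a point): Loose bare-steel plate, 60 (its x) x 110 (its y) x 12 mm thick (z), with chalked centre lines; lies flat on the table. The point is the middle of the plate, half-way through its thickness. About 0.6 kg. Grip it across its 60 mm width.
- rect_tube_mid (a point): Loose rectangular steel tube stub standing on end, open at both ends: 30 (its x) x 50 (its y) mm outside, wall 4 mm, 70 mm tall. The point is on its axis, half-way up (35 mm above its foot). About 0.3 kg. Its place is on the rectangular plate once that is home in the jig.
- square_tube_mid (a point): Loose square steel tube stub standing on end, open at both ends: 40 x 40 mm outside (sides along its x and y), wall 4 mm, 70 mm tall. The point is on its axis, half-way up (35 mm above its foot). About 0.3 kg. Its place is on the square plate.
- round_tube_mid (a point): Loose round steel tube stub standing on end, open at both ends: 42 mm outside diameter, wall 4 mm, 70 mm tall. The point is on its axis, half-way up (35 mm above its foot). About 0.25 kg. Its place is on the round flange.
- jig: Fixed tacking jig: bed 100 (x) x 150 (y) x 12 mm, origin at the centre of its underside. Three stop pins, 12 mm thick, rise 16 mm above the bed at (36, 36), (36, -36), (0, 61) mm. Home, the plate lies with its length along y, touching the two pins at +x with a long side and the pin at +y with an end, its middle above the origin. Open at -x and -y. Ears at (-20, +-87) mm are 10 mm high.
- square_plate: Square steel plate 100 x 100 x 10 mm with chalked centre lines, held to the table (it does not move) by two black bar magnets 11 mm high that lie against two of its edges. Origin: centre of its underside; its sides run along its x and y; its upper face is at z = 10 mm.
- round_flange: Round steel flange, a disc of 110 mm diameter and 10 mm thick with a chalked centre cross, held to the table (it does not move) by two black bar magnets 11 mm high at its rim. Origin: centre of its underside; its upper face is at z = 10 mm.
- solid_bar_mid (a point): Solid round bar offcut, 38 mm in diameter and 50 mm tall, standing on end: not hollow, to be left where it is. The point is its centre.
- angle_offcut_mid (a point): Angle-iron offcut, 40 x 40 mm legs 5 mm thick, 55 mm tall, standing on end: to be left where it is. The point is the centre of its 40 x 40 mm outline, half-way up.
Things that resemble listed ones, but are neither listed nor needed, are in the scene too. What is shaped like the jig but yellow is not meant.

How it is judged:
By the outcome, as a careful person would: the job done as asked, in the order asked, and still so for the second after the job is handed in, with the robot touching nothing.
It also fails if it takes over 131 s, if anything falls off the work surface, if the arm or the gripper's body presses on something with over 40 N, if the wrist force passes 120 N, or if a joint passes its speed limit or range.

## Working session

There is one attempt and no reset: what is moved stays moved. The work goes in short steps, Python scripts to look and compute and a tool call to move; the robot and the scene stay as the last step left them, time stands still between calls to the robot, and variables do not carry over. Pictures are saved under pics/ and viewed, and the job is handed in when it is done.

Besides the shell and the picture viewer there is one more tool, called after ">>>" by a JSON object that holds its "fn" and its "kwargs", one argument or row to a line. drive_tool: Moves the arm, as the interface text tells. Its arguments: {"type":"object","properties":{"plan":{"type":"array","items":{"type":"array"}},"grip_force":{"type":"number"}},"required":["plan"]}

```bash
mkdir -p pics; ls
python3 - <<'E'
from workcell import monitor, eyes, job
import cv2,numpy as np
o=monitor.get_obs();print(o)
for n in ("scene","top"):
    p,d=eyes.camera(n);cv2.imwrite(f"pics/{n}0.png",p[:,:,::-1]);np.save(f"pics/{n}0d.npy",d)
    print(n,eyes.camera_params(n))
E
```

```text
pics
{'time': 0.0, 'q': array([-7.44266008e+01,  5.01203895e+00,  1.00342952e+01,  9.50993428e+01,
       -2.09790057e-03,  9.00003312e+01]), 'qd': array([ 0.0134803 , -0.03364303,  0.00755162, -0.04884532,  0.00683716,
        0.04064302]), 'joint_efforts': array([ 1.35141348e-03, -5.20400620e+01,  4.64796853e+01,  1.67515530e-02,
        1.65986648e-05,  8.98077388e-06]), 'ee_pos': array([ 0.14759751, -0.52961987,  0.25257262]), 'tcp_rot': array([-1.79922913e+02,  2.09834424e-03,  1.55730708e+01]), 'wrist_force': array([0.29286382, 0.04455679, 0.0707077 ]), 'torque': array([ 0.05044824,  0.04173745, -0.00571334]), 'opening': 0.08563627167713489}
scene {'fx': 388.64032222467006, 'fy': 388.64032222467006, 'cx': 323.3631112713184, 'cy': 196.06782494110482, 'dist_coeffs': array([0.01399126, 0.        , 0.        , 0.        , 0.        ]), 'extrinsics': array([[ 0.10529352,  0.99437131,  0.01178894, -0.06472486],
       [ 0.75449271, -0.07215909, -0.65232954, -0.27296148],
       [-0.64780709,  0.07758074, -0.75784378,  1.27070988],
       [ 0.        ,  0.        ,  0.        ,  1.        ]])}
top {'fx': 390.5644199453601, 'fy': 390.5644199453601, 'cx': 319.30582349105447, 'cy': 202.54620741504195, 'dist_coeffs': array([-0.09014403,  0.        ,  0.        ,  0.        ,  0.        ]), 'extrinsics': array([[-0.0148248 , -0.99973198, -0.01778162,  0.00290345],
       [-0.98640205,  0.01753365, -0.16341223,  0.42054393],
       [ 0.16368021,  0.01511728, -0.98639762,  0.9151937 ],
       [ 0.        ,  0.        ,  0.        ,  1.        ]])}
```

View pics/scene0.png

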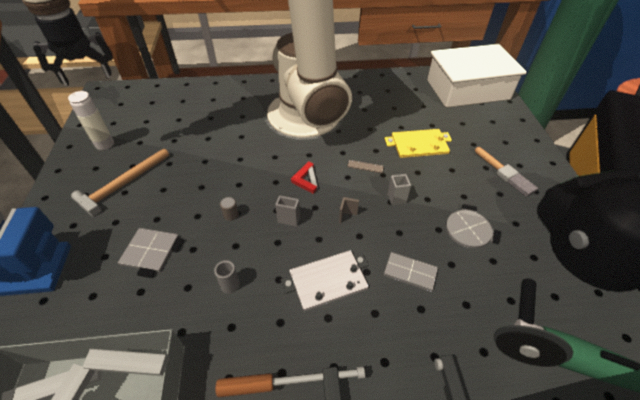

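View pics/top0.png

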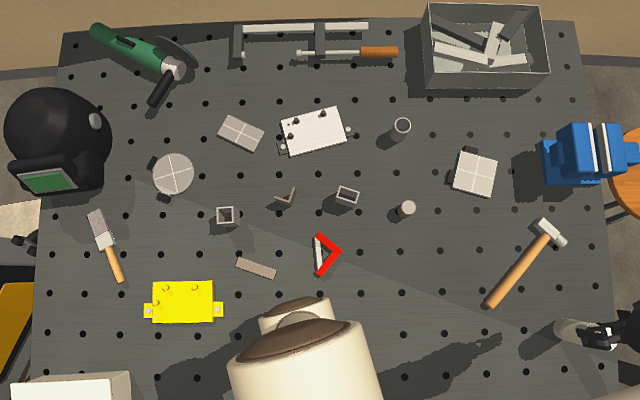

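```bash
cat > h.py <<'E'
import cv2,numpy as np
def proj(P,c):
    T=c["extrinsics"];K=np.array([[c["fx"],0,c["cx"]],[0,c["fy"],c["cy"]],[0,0,1.]])
    r,_=cv2.Rodrigues(T[:3,:3]);return cv2.projectPoints(np.asarray(P,float).reshape(-1,1,3),r,T[:3,3],K,np.array(c["dist_coeffs"],float))[0].reshape(-1,2)
def ortho(img,c,cx,cy,z,half,s):
    # picture up=+x, left=+y ; s px per m
    n=int(2*half*s);i=(np.arange(n)+.5)/s-half
    X,Y=np.meshgrid(cx-i,cy-i,indexing="ij")
    uv=proj(np.stack([X,Y,np.full_like(X,z)],-1),c).astype(np.float32).reshape(n,n,2)
    return cv2.remap(img,uv,None,cv2.INTER_CUBIC)
def unproj(uv,c,z):
    T=c["extrinsics"];K=np.array([[c["fx"],0,c["cx"]],[0,c["fy"],c["cy"]],[0,0,1.]])
    n=cv2.undistortPoints(np.asarray(uv,float).reshape(-1,1,2),K,np.array(c["dist_coeffs"],float)).reshape(-1,2)
    d=np.c_[n,np.ones(len(n))]@T[:3,:3];o=-T[:3,:3].T@T[:3,3]
    return o+d*((z-o[2])/d[:,2])[:,None]
def grid(im,cx,cy,half,s,step=.02):
    im=im.copy()
    for k in np.arange(np.ceil((cx-half)/step)*step,cx+half,step):
        r=int((cx+half-k)*s);cv2.line(im,(0,r),(6,r),(0,0,255),1);cv2.putText(im,f"{k*1e3:.0f}",(8,r+4),0,.35,(0,255,255),1)
    for k in np.arange(np.ceil((cy-half)/step)*step,cy+half,step):
        r=int((cy+half-k)*s);cv2.line(im,(r,0),(r,6),(0,0,255),1);cv2.putText(im,f"{k*1e3:.0f}",(r-8,18),0,.35,(0,255,255),1)
    return im
E
python3 - <<'E'
from workcell import eyes
import sys;sys.path.insert(0,'.')
from h import *
ct=eyes.camera_params("top")
for nm,uv in dict(jig=(314,131),plate=(240,132),flange=(173,173),sq=(475,171),sqt=(225,213),rt=(347,193),rnd=(402,126),bar=(408,207),ang=(285,197)).items():
    print(nm,unproj(uv,ct,.03)[0].round(3))
a=cv2.imread("pics/top0.png");b=cv2.imread("pics/scene0.png");cs=eyes.camera_params("scene")
s=1100
for n,im,c in(("t",a,ct),("s",b,cs)):
  o=ortho(im,c,.44,0.,.012,.36,s)
  cv2.imwrite(f"pics/o_{n}.png",grid(o,.44,0.,.36,s,.05)[100:-100])
E
```

```text
jig [0.605 0.007 0.03 ]
plate [0.607 0.195 0.03 ]
flange [0.504 0.365 0.03 ]
sq [ 0.494 -0.394  0.03 ]
sqt [0.399 0.228 0.03 ]
rt [ 0.444 -0.072  0.03 ]
rnd [ 0.614 -0.216  0.03 ]
bar [ 0.406 -0.22   0.03 ]
ang [0.437 0.08  0.03 ]
```

View pics/o_t.png

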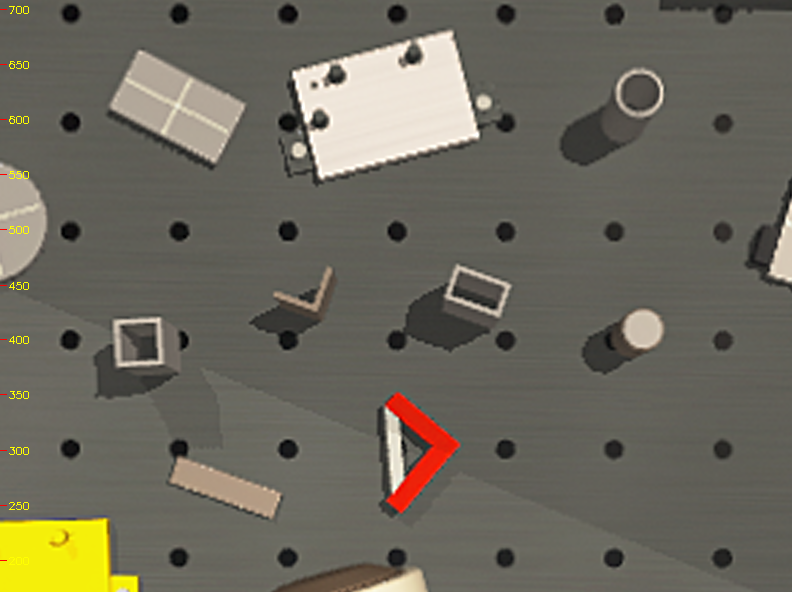

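View pics/o_s.png

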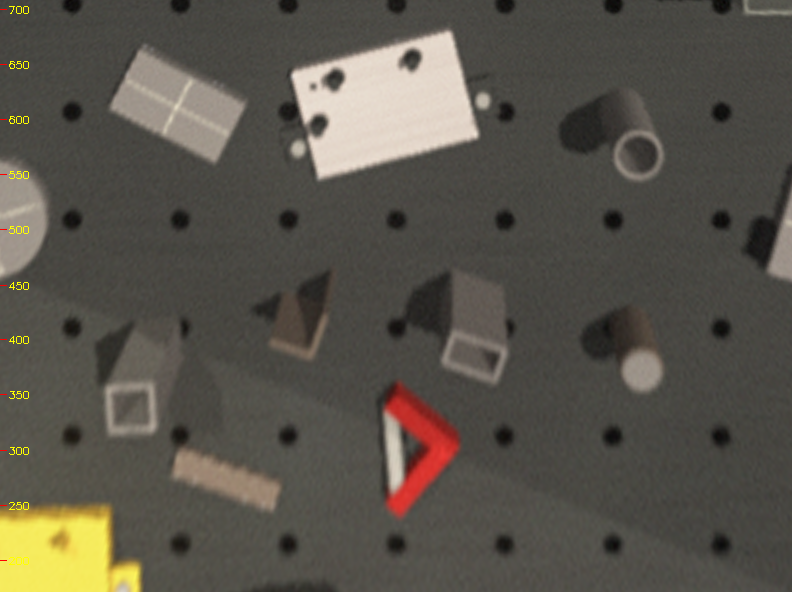

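```bash
cat >> h.py <<'E'
from scipy.optimize import minimize
def rect(w,h,n=60):
    t=np.linspace(-.5,.5,n)[2:-2];o=np.ones_like(t)
    P=np.r_[np.c_[t*w,o*h/2],np.c_[t*w,-o*h/2],np.c_[o*w/2,t*h],np.c_[-o*w/2,t*h]]
    N=np.r_[np.c_[0*o,o],np.c_[0*o,-o],np.c_[o,0*o],np.c_[-o,0*o]]
    return P,N
def circ(d,n=120):
    t=np.linspace(0,2*np.pi,n,endpoint=False);N=np.c_[np.cos(t),np.sin(t)];return N*d/2,N
def score(p,shapes,z,ims,e):
    x,y,a=p;c,s=np.cos(a),np.sin(a);R=np.array([[c,-s],[s,c]]);tot=0
    for im,cam in ims:
        for (P,N,w) in shapes:
            A=P@R.T+[x,y];M=N@R.T
            def smp(B):
                uv=proj(np.c_[B,np.full(len(B),z)],cam).astype(np.float32)
                return cv2.remap(im,uv[:,None,:],None,cv2.INTER_LINEAR)[:,0]
            tot+=w*np.mean(np.clip(smp(A-M*e)-smp(A+M*e),-60,60))
    return tot
def fit(p0,shapes,z,ims,rot=True):
    p=np.array(p0,float)
    for e in (.006,.003,.002):
        f=lambda q:-score([q[0],q[1],q[2] if rot else 0],shapes,z,ims,e)
        r=minimize(f,p,method="Nelder-Mead",options=dict(initial_simplex=p+np.array([[0,0,0],[.008,0,0],[0,.008,0],[0,0,.12]])*(e/.006),xatol=1e-5,fatol=1e-4));p=r.x
    return p,-r.fun
def load(tag):
    from workcell import eyes
    return {n:(cv2.cvtColor(cv2.imread(f"pics/{n}{tag}.png"),cv2.COLOR_BGR2GRAY).astype(np.float32),eyes.camera_params(n)) for n in("top","scene")}
def tubeR(w,h):return [rect(w,h)+(1,),rect(w-.008,h-.008)+(-1,)]
OBJ=dict(jig=((.612,.01,.24),[rect(.1,.15)+(1,)],.012,True),
 plate=((.612,.2,1.0),[rect(.06,.11)+(1,)],.012,True),
 sqplate=((.494,-.394,-.2),[rect(.1,.1)+(1,)],.010,True),
 flange=((.508,.37,0),[circ(.11)+(1,)],.010,False),
 sqt=((.39,.22,0),tubeR(.04,.04),.07,True),
 rtt=((.434,-.07,-.25),tubeR(.03,.05),.07,True),
 rnd=((.6,-.21,0),[circ(.042)+(1,),circ(.034)+(-1,)],.07,False),
 bar=((.4,-.215,0),[circ(.038)+(1,)],.05,False))
E
python3 - <<'E'
from h import *
I=load("0")
for k,(p0,sh,z,rot) in OBJ.items():
    for n,ims in(("both",[*I.values()]),("top",[I["top"]]),("scene",[I["scene"]])):
        p,v=fit(p0,sh,z,ims,rot);print(k,n,(p[:2]*1e3).round(1),np.degrees(p[2]).round(1),round(v,1))
E
```

```text
jig both [614.7  10.5] 14.8 119.4
jig top [615.2   9.6] 14.8 59.9
jig scene [614.3  10.6] 14.6 59.5
plate both [622.2 194.3] 61.8 1.3
plate top [635.4 216. ] 61.8 14.6
plate scene [622.4 164.5] 62.7 22.0
sqplate both [ 492.9 -400.4] -16.6 111.7
sqplate top [ 493.5 -400.7] -17.4 60.0
sqplate scene [ 492.9 -400.2] -16.6 51.7
flange both [507.5 373.7] 5.9 105.1
flange top [508.1 373.9] 3.6 59.0
flange scene [507.3 373.6] 4.6 46.5
sqt both [390.3 218.9] 3.0 181.0
sqt top [390.2 218.6] 3.5 120.0
sqt scene [390.3 218.8] 2.9 61.0
rtt both [433.7 -70.3] -19.3 179.0
rtt top [433.7 -70.7] -19.3 120.0
rtt scene [433.7 -70.1] -19.1 59.6
rnd both [ 603.  -208.6] 2.5 194.8
rnd top [ 602.9 -210.2] -3.2 119.9
rnd scene [ 603.2 -208.2] 0.0 78.7
bar both [ 404.  -216.4] -0.3 93.6
bar top [ 404.  -216.4] 3.9 56.8
bar scene [ 405.  -215.9] -0.9 38.0
```

```bash
sed -i 's/plate=((.612,.2,1.0)/plate=((.612,.2,-.5)/' h.py
python3 - <<'E'
from h import *
I=load("0")
# chalk/refine yaw: multiple starts
for k in("plate","sqplate","jig"):
  p0,sh,z,rot=OBJ[k]
  for da in(-.08,0,.08):
    for n,ims in(("both",[*I.values()]),("top",[I["top"]]),("scene",[I["scene"]])):
        q=(p0[0],p0[1],p0[2]+da);p,v=fit(q,sh,z,ims,rot);print(k,n,(p[:2]*1e3).round(1),np.degrees(p[2]).round(2),round(v,1))
E
```

```text
plate both [612.3 198.8] -27.21 110.9
plate top [612.7 198.5] -27.64 60.0
plate scene [612.4 198.9] -27.24 51.0
plate both [612.3 198.9] -27.36 110.9
plate top [612.7 198.3] -27.72 60.0
plate scene [612.3 199. ] -27.17 51.0
plate both [612.4 198.9] -27.2 110.9
plate top [612.6 198.5] -27.81 60.0
plate scene [612.3 198.9] -27.11 51.0
sqplate both [ 492.9 -400.3] -16.61 111.7
sqplate top [ 491.9 -402.2] -16.3 60.0
sqplate scene [ 492.7 -400.3] -16.48 51.7
sqplate both [ 492.9 -400.4] -16.61 111.7
sqplate top [ 493.5 -400.7] -17.44 60.0
sqplate scene [ 492.9 -400.2] -16.62 51.7
sqplate both [ 492.8 -400.3] -16.69 111.7
sqplate top [ 492.1 -401.2] -16.38 60.0
sqplate scene [ 492.8 -400.3] -16.62 51.7
jig both [614.8  10.4] 14.8 119.4
jig top [614.7   9.9] 15.17 60.0
jig scene [614.   10.5] 14.45 59.5
jig both [614.7  10.5] 14.79 119.4
jig top [615.2   9.6] 14.79 59.9
jig scene [614.3  10.6] 14.63 59.5
jig both [614.7  10.6] 14.77 119.4
jig top [614.7   9.9] 15.21 60.0
jig scene [614.3  10.5] 14.57 59.5
```

>>> {"fn": "drive_tool", "kwargs": {
  "plan": [
    [1,[0.025,0.045,0],3],
    [1,[0.025,0.045,0],3],
    [1,[0.025,0.045,0],3],
    [1,[0.025,0.045,0],3],
    [1,[0.025,0.045,0],3],
    [1,[0.025,0.045,0],3],
    [1,[0.025,0.045,0],3],
    [1,[0.025,0.045,0],3],
    [1,[0.03,0.045,0],3],
    [1,[0.03,0.045,0],3]
  ],
  "grip_force": 60
}}

```text
time: 1.35
ee_pos: [0.4082, -0.0781, 0.2532]
tcp_rot: [180.0, -0.0, 45.7]
wrist_force: [0.0, -0.7, 0.3]
opening: 0.0852
```

>>> {"fn": "drive_tool", "kwargs": {
  "plan": [
    [1,[0.035,0.045,0],3],
    [1,[0.035,0.045,-0.02],3],
    [1,[0.035,0.045,-0.03],3],
    [1,[0.035,0.045,-0.03],3],
    [1,[0.035,0.045,-0.03],3],
    [1,[0.03,0.053,-0.03],2],
    [1,[0,0,0],0],
    [1,[0,0,0],0]
  ]
}}

```text
time: 2.35
ee_pos: [0.6068, 0.1898, 0.118]
tcp_rot: [-180.0, 0.1, 62.6]
wrist_force: [0.1, -1.3, 0.9]
opening: 0.0855
```

```bash
sed -i 's/-60,60/-200,200/' h.py
cat > snap.py <<'E'
import sys
from workcell import monitor,eyes
import cv2
o=monitor.get_obs();print(round(o['time'],2),o['ee_pos'].round(4),o['tcp_rot'].round(2),o['wrist_force'].round(1),round(o['opening'],4),o['q'].round(0))
for n in ("scene","top"):
    p,d=eyes.camera(n);cv2.imwrite(f"pics/{n}{sys.argv[1]}.png",p[:,:,::-1])
E
python3 snap.py 1;python3 - <<'E'
from h import *
I=load("0")
for k in OBJ:
  p0,sh,z,rot=OBJ[k]
  for n,ims in(("both",[*I.values()]),("top",[I["top"]]),("scene",[I["scene"]])):
        p,v=fit(p0,sh,z,ims,rot);print(k,n,(p[:2]*1e3).round(1),np.degrees(p[2]).round(2),round(v,1))
E
```

```text
2.35 [0.6068 0.1898 0.118 ] [-1.7996e+02  6.0000e-02  6.2580e+01] [ 0.1 -1.3  0.9] 0.0855 [ 17.  16.   8.  82.  -0. 135.]
jig both [614.    9.6] 14.63 228.5
jig top [614.2   9.4] 14.58 137.5
jig scene [613.9  10.2] 14.62 93.7
plate both [612.2 198.7] -27.44 136.5
plate top [612.3 198.6] -27.54 81.3
plate scene [612.2 198.7] -27.29 55.3
sqplate both [ 492.6 -401.2] -16.84 179.2
sqplate top [ 492.5 -401.5] -16.89 127.4
sqplate scene [ 493.  -400.1] -16.8 55.6
flange both [507.9 373.7] 0.63 121.9
flange top [508.1 373.7] 3.02 75.6
flange scene [507.6 373.6] 2.22 46.8
sqt both [390.  218.8] 1.94 278.5
sqt top [390.  218.8] 1.87 217.9
sqt scene [390.2 218.9] 3.12 61.0
rtt both [433.7 -70.9] -19.57 268.0
rtt top [433.7 -71. ] -19.63 212.7
rtt scene [433.7 -70.1] -18.81 59.6
rnd both [ 603.  -209.2] 0.3 259.0
rnd top [ 602.9 -209.4] 1.87 188.7
rnd scene [ 603.2 -208.2] 1.94 78.8
bar both [ 404.8 -216.6] 3.95 98.3
bar top [ 404.6 -217.1] 3.75 61.4
bar scene [ 405.1 -215.9] 2.14 38.0
```

>>> {"fn": "drive_tool", "kwargs": {
  "plan": [
    [1,[0.0054,0.0089,0],-10.5],
    [1,[0,0,0],-10.5],
    [1,[0,0,0],-10.5],
    [1,[0,0,0],-10.5],
    [1,[0,0,0],-10.5],
    [1,[0,0,0],-10.5],
    [1,[0,0,0],-10.5],
    [1,[0,0,0],-10.5],
    [1,[0,0,0],-10.5],
    [1,[0,0,0],-10.5]
  ]
}}

```text
time: 3.7
ee_pos: [0.611, -0.0907, 0.12]
tcp_rot: [-167.6, 0.4, -13.6]
wrist_force: [0.3, -0.2, -0.2]
opening: 0.0854
```

>>> {"fn": "drive_tool", "kwargs": {
  "plan": [
    [1,[0,0,0],-10.5],
    [1,[0,0,0],-10.5],
    [1,[0,0,0],-10.5],
    [1,[0,0,0],-10.5],
    [1,[0,0,-0.02],-10.5],
    [1,[0,0,-0.02],-10.5],
    [1,[0,0,-0.01],-10.5],
    [1,[0,0,0],-1.5],
    [1,[0,0,0],0]
  ]
}}

```text
time: 4.82
ee_pos: [0.4, -0.3712, 0.0694]
tcp_rot: [-153.0, 0.9, -55.4]
wrist_force: [-0.5, -0.3, 0.4]
opening: 0.0852
```

```bash
python3 snap.py 2; python3 -c "
import cv2
a=cv2.imread('pics/scene2.png')[180:330,300:500];b=cv2.imread('pics/top2.png')[80:200,160:360]
cv2.imwrite('pics/c2.png',cv2.resize(a,None,fx=4,fy=4,interpolation=2));cv2.imwrite('pics/c2t.png',cv2.resize(b,None,fx=4,fy=4,interpolation=2))"
```

```text
4.83 [ 0.4    -0.3712  0.0694] [-153.01    0.95  -55.45] [-0.5 -0.3  0.4] 0.0852 [-56.   5. -14.  72.  27. 180.]
```

View pics/c2.png

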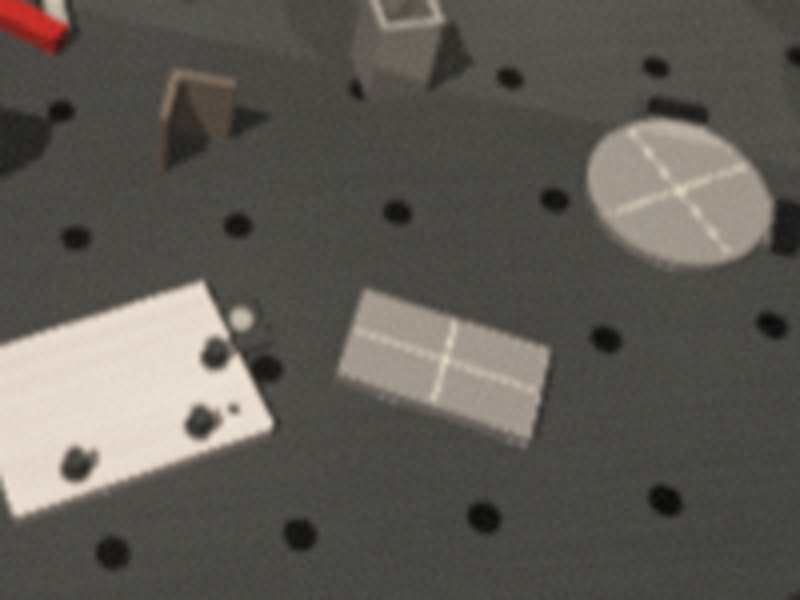

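View pics/c2t.png

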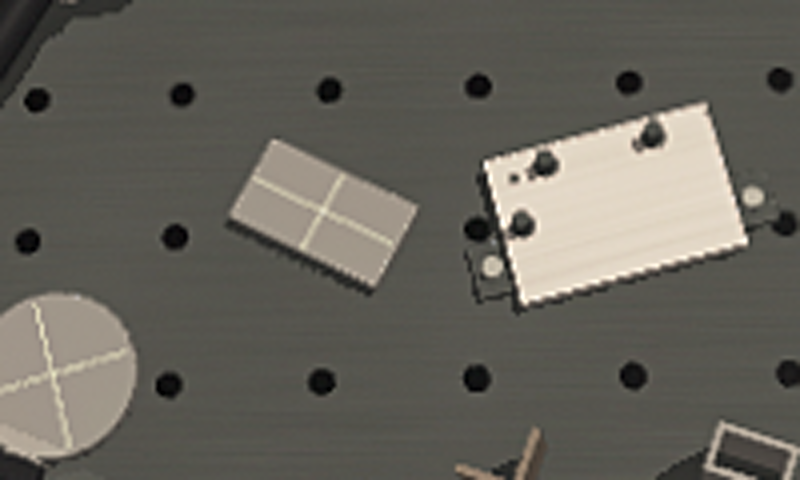

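View pics/scene2.png

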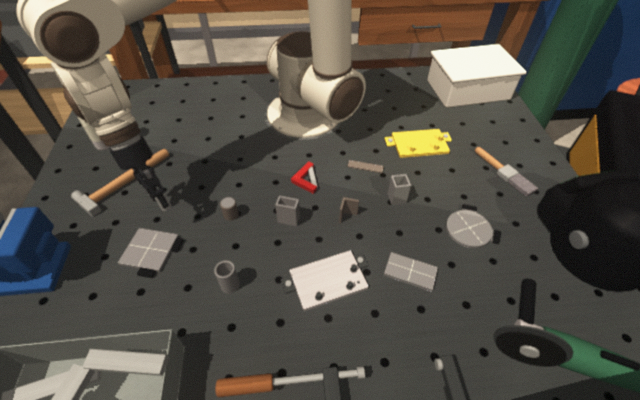

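View pics/top2.png

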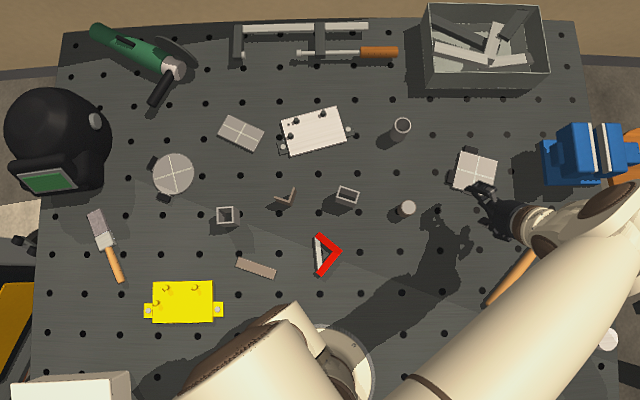

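The joint-6 limit made the arm swing sideways. Nothing appears disturbed: the plate, jig and tubes are at the same pixels as before. I'm raising the arm first and turning it back the other way.

>>> {"fn": "drive_tool", "kwargs": {
  "plan": [
    [1,[0,0,0.04],0],
    [1,[0,0,0.04],5],
    [1,[0,0,0.04],5],
    [1,[0,0,0.04],5],
    [1,[0,0,0],0]
  ]
}}

```text
time: 5.55
ee_pos: [0.4026, -0.3705, 0.2314]
tcp_rot: [-153.1, 0.8, -40.1]
wrist_force: [-0.2, -0.4, -0.2]
opening: 0.0853
```

```bash
python3 - <<'E'
from h import *
I=load("2")
for k in OBJ:
  if k=="sqplate":continue
  p0,sh,z,rot=OBJ[k]
  for n,ims in(("both",[*I.values()]),):
        p,v=fit(p0,sh,z,ims,rot);print(k,n,(p[:2]*1e3).round(1),np.degrees(p[2]).round(2),round(v,1))
E
python3 snap.py 3
```

```text
jig both [613.9   9.6] 14.63 222.9
plate both [612.3 198.7] -27.3 129.7
flange both [507.9 373.8] 2.58 115.3
sqt both [390.  218.8] 1.93 257.8
rtt both [433.7 -70.9] -19.49 247.8
rnd both [ 602.9 -209.2] 5.02 241.4
bar both [ 404.8 -216.6] 4.97 93.2
5.55 [ 0.4026 -0.3705  0.2314] [-153.07    0.78  -40.13] [-0.2 -0.4 -0.2] 0.0853 [-55.   9.   9.  98.  26. 164.]
```

Nothing has moved. The 27° tilt carries over into the commanded pose, so I'll undo it by turning the other way to the opposite q6 stop, which should reverse the swing. I'll do it at a safe height and check as I go.

>>> {"fn": "drive_tool", "kwargs": {
  "plan": [
    [1,[0,0,0.01],10],
    [1,[0,0,0.01],10],
    [1,[0,0,0.01],10],
    [1,[0,0,0.01],10],
    [1,[0,0,0.01],10],
    [1,[0,0,0],10],
    [1,[0,0,0],10],
    [1,[0,0,0],10],
    [1,[0,0,0],10],
    [1,[0,0,0],10]
  ]
}}

```text
time: 6.9
ee_pos: [0.401, -0.37, 0.2766]
tcp_rot: [-152.9, 1.1, 60.0]
wrist_force: [-0.2, -1.0, -0.1]
opening: 0.0855
```

```bash
cat > st.py <<'E'
from workcell import monitor
o=monitor.get_obs();print(round(o['time'],2),o['ee_pos'].round(4),o['tcp_rot'].round(2),o['wrist_force'].round(1),round(o['opening'],4),o['q'].round(1))
E
python3 st.py
```

```text
6.9 [ 0.401  -0.37    0.2766] [-152.89    1.08   60.01] [-0.2 -1.  -0.1] 0.0855 [-40.   31.8  41.5 126.3  -5.5  81.5]
```

>>> {"fn": "drive_tool", "kwargs": {
  "plan": [
    [1,[0,0,0],10],
    [1,[0,0,0],10],
    [1,[0,0,0],10],
    [1,[0,0,0],10],
    [1,[0,0,0],10],
    [1,[0,0,0],10],
    [1,[0,0,0],10],
    [1,[0,0,0],10],
    [1,[0,0,0],10],
    [1,[0,0,0],10]
  ]
}}

```text
time: 8.15
ee_pos: [0.4008, -0.3695, 0.2768]
tcp_rot: [-153.0, 1.0, 160.0]
wrist_force: [-0.3, -0.0, 0.1]
opening: 0.0853
```

```bash
python3 st.py
```

```text
8.15 [ 0.4008 -0.3695  0.2768] [-153.      1.02  160.04] [-0.3 -0.   0.1] 0.0853 [-30.3  -3.2   1.1  88.1 -26.3 -11.6]
```

>>> {"fn": "drive_tool", "kwargs": {
  "plan": [
    [1,[0,0,0],10],
    [1,[0,0,0],10],
    [1,[0,0,0],10],
    [1,[0,0,0],10],
    [1,[0,0,0],10],
    [1,[0,0,0],10],
    [1,[0,0,0],10],
    [1,[0,0,0],10],
    [1,[0,0,0],10],
    [1,[0,0,0],10]
  ]
}}

```text
time: 9.4
ee_pos: [0.4005, -0.3695, 0.277]
tcp_rot: [-153.0, 1.1, -100.0]
wrist_force: [0.3, 0.4, 0.8]
opening: 0.0853
```

```bash
python3 st.py
```

```text
9.4 [ 0.4005 -0.3695  0.277 ] [-153.      1.12 -100.01] [0.3 0.4 0.8] 0.0853 [ -51.4  -15.4  -10.3   74.8   18.3 -127.8]
```

>>> {"fn": "drive_tool", "kwargs": {
  "plan": [
    [1,[0,0,0],10],
    [1,[0,0,0],10],
    [1,[0,0,0],10],
    [1,[0,0,0],10],
    [1,[0,0,0],10],
    [1,[0,0,0],10],
    [1,[0,0,0],10]
  ]
}}

```text
time: 10.28
ee_pos: [0.4858, -0.2857, 0.2765]
tcp_rot: [-157.9, 1.4, -40.7]
wrist_force: [0.3, -2.5, -0.6]
opening: 0.0855
```

```bash
python3 st.py
```

```text
10.28 [ 0.4858 -0.2857  0.2765] [-157.89    1.36  -40.66] [ 0.3 -2.5 -0.6] 0.0855 [ -40.6    7.    12.7   97.    22.1 -179.9]
```

Works: the roll is recovering (-153° → -158°) as it swings. Continuing.

>>> {"fn": "drive_tool", "kwargs": {
  "plan": [
    [1,[0,0,0],10],
    [1,[0,0,0],10],
    [1,[0,0,0],10],
    [1,[0,0,0],10],
    [1,[0,0,0],10]
  ]
}}

```text
time: 10.9
ee_pos: [0.5792, -0.07, 0.2768]
tcp_rot: [-168.0, 1.7, -12.3]
wrist_force: [0.3, -0.2, -0.4]
opening: 0.085
```

```bash
python3 st.py
```

```text
10.9 [ 0.5792 -0.07    0.2768] [-168.03    1.71  -12.35] [ 0.3 -0.2 -0.4] 0.085 [ -12.3   11.5   19.3   99.5   12.  -179.9]
```

>>> {"fn": "drive_tool", "kwargs": {
  "plan": [
    [1,[0,0,0],10],
    [1,[0,0,0],10],
    [1,[0,0,0],10],
    [1,[0,0,0],10],
    [1,[0,0,0],10]
  ]
}}

```text
time: 11.52
ee_pos: [0.5611, 0.1626, 0.2769]
tcp_rot: [-178.6, 2.1, 15.5]
wrist_force: [0.4, -0.1, -0.3]
opening: 0.0851
```

```bash
python3 st.py
```

```text
11.53 [0.5611 0.1626 0.2769] [-178.63    2.1    15.45] [ 0.4 -0.1 -0.3] 0.0851 [  15.5   12.6   21.3  100.8    1.4 -179.9]
```

>>> {"fn": "drive_tool", "kwargs": {
  "plan": [
    [1,[0,0,0],6.5],
    [1,[0,0,0],0]
  ]
}}

```text
time: 11.78
ee_pos: [0.5507, 0.1921, 0.2772]
tcp_rot: [-180.0, 2.1, 19.1]
wrist_force: [0.7, -0.2, -0.4]
opening: 0.0856
```

```bash
python3 st.py
```

```text
11.78 [0.5507 0.1921 0.2772] [-179.95    2.13   19.11] [ 0.7 -0.2 -0.4] 0.0856 [ 1.920e+01  1.250e+01  2.120e+01  1.008e+02  1.000e-01 -1.799e+02]
```

>>> {"fn": "drive_tool", "kwargs": {
  "plan": [
    [1,[0.05,0.015,0],0],
    [1,[0.05,0.015,0],0],
    [1,[0.03,0.01,0],0],
    [1,[0.02,0.006,0],0]
  ]
}}

```text
time: 12.28
ee_pos: [0.7027, 0.2367, 0.2764]
tcp_rot: [180.0, 2.2, 18.6]
wrist_force: [0.0, -0.6, -0.1]
opening: 0.0856
```

```bash
python3 st.py
```

```text
12.28 [0.7027 0.2367 0.2764] [179.96   2.15  18.56] [ 0.  -0.6 -0.1] 0.0856 [  18.6   42.1   62.2  112.2   -0.  -179.9]
```

>>> {"fn": "drive_tool", "kwargs": {
  "plan": [
    [1,[0.019,0.006,0],-3],
    [1,[0.019,0.006,0],0],
    [1,[0.019,0.006,0],0]
  ]
}}

```text
time: 12.65
ee_pos: [0.7369, 0.2474, 0.2631]
tcp_rot: [-179.9, 0.3, 15.7]
wrist_force: [-0.6, -0.7, 0.2]
opening: 0.0853
```

```bash
python3 st.py
```

```text
12.65 [0.7369 0.2474 0.2631] [-179.95    0.33   15.65] [-0.6 -0.7  0.2] 0.0853 [ 1.850e+01  4.830e+01  7.070e+01  1.127e+02  1.000e-01 -1.771e+02]
```

>>> {"fn": "drive_tool", "kwargs": {
  "plan": [
    [1,[0.004,0.0013,0],0],
    [1,[0,0,0],0]
  ]
}}

```text
time: 12.9
ee_pos: [0.7377, 0.2481, 0.2633]
tcp_rot: [-179.9, 0.2, 15.7]
wrist_force: [-0.8, 0.6, 0.0]
opening: 0.0854
```

```bash
python3 st.py
```

```text
12.9 [0.7377 0.2481 0.2633] [-179.94    0.19   15.66] [-0.8  0.6  0. ] 0.0854 [ 1.860e+01  4.830e+01  7.080e+01  1.126e+02  1.000e-01 -1.771e+02]
```

>>> {"fn": "drive_tool", "kwargs": {
  "plan": [
    [1,[0.005,0.0017,0],0],
    [1,[-0.03,-0.01,0],-10],
    [1,[-0.03,-0.01,0],-10],
    [1,[-0.03,-0.01,0],-10],
    [1,[-0.02,-0.01,0],-10],
    [1,[-0.01,-0.006,0],-10],
    [1,[0,0,0],-10],
    [1,[0,0,0],-10],
    [1,[0,0,0],-10],
    [1,[0,0,0],-10]
  ]
}}

```text
time: 14.15
ee_pos: [0.6271, 0.2054, 0.261]
tcp_rot: [-179.9, 0.2, -72.7]
wrist_force: [-0.5, -0.6, 0.2]
opening: 0.0856
```

>>> {"fn": "drive_tool", "kwargs": {
  "plan": [
    [1,[0,0,-0.03],-10],
    [1,[0,0,-0.03],-10],
    [1,[0,0,-0.03],-10],
    [1,[0,0,-0.03],-10],
    [1,[0,0,-0.03],-3],
    [1,[0,0,0],0]
  ]
}}

```text
time: 14.9
ee_pos: [0.6259, 0.205, 0.1084]
tcp_rot: [179.9, 0.1, -115.3]
wrist_force: [-0.4, 0.3, 0.3]
opening: 0.0854
```

```bash
python3 st.py
```

```text
14.9 [0.6259 0.205  0.1084] [ 1.7991e+02  5.0000e-02 -1.1530e+02] [-0.4  0.3  0.3] 0.0854 [ 18.1  19.5  11.1  81.6   0.1 -46.6]
```

>>> {"fn": "drive_tool", "kwargs": {
  "plan": [
    [1,[-0.0137,-0.0063,0],-2.1],
    [1,[0,0,-0.03],0],
    [1,[0,0,-0.03],0],
    [1,[0,0,-0.015],0],
    [1,[0,0,-0.005],0],
    [1,[0,0,0],0]
  ]
}}

```text
time: 15.65
ee_pos: [0.6139, 0.1992, 0.0314]
tcp_rot: [-179.9, 0.2, -117.4]
wrist_force: [-0.9, -0.2, -0.4]
opening: 0.0851
```

```bash
python3 snap.py 4; python3 -c "
import cv2
a=cv2.imread('pics/scene4.png')[200:320,360:480];b=cv2.imread('pics/top4.png')[80:200,170:290]
cv2.imwrite('pics/c4.png',cv2.hconcat([cv2.resize(a,(400,400),interpolation=2),cv2.resize(b,(400,400),interpolation=2)]))"
```

```text
15.65 [0.6139 0.1992 0.0314] [-179.9     0.24 -117.42] [-0.9 -0.2 -0.4] 0.0851 [ 18.  19.   2.  73.   0. -45.]
```

View pics/c4.png

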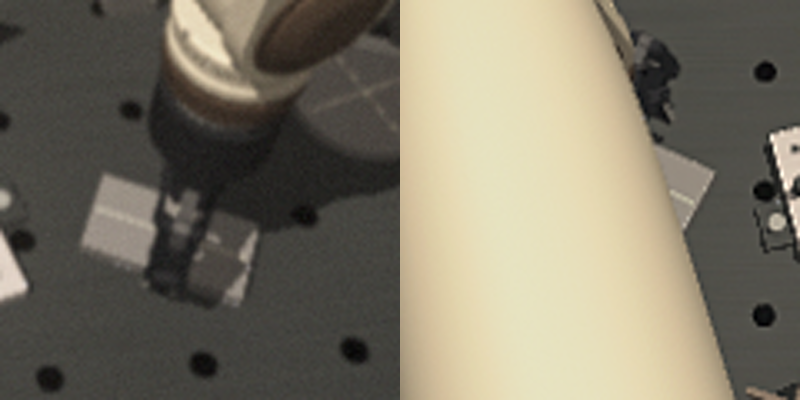

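>>> {"fn": "drive_tool", "kwargs": {
  "plan": [
    [0.78,[-0.0015,-0.0005,-0.005],0],
    [0.78,[0,0,-0.002],0],
    [0.78,[0,0,0],0],
    [0.78,[0,0,0],0]
  ]
}}

```text
time: 16.25
ee_pos: [0.6119, 0.1985, 0.0234]
tcp_rot: [-179.9, 0.2, -117.4]
wrist_force: [-0.2, -0.1, 0.3]
opening: 0.0663
```

>>> {"fn": "drive_tool", "kwargs": {
  "plan": [
    [0.78,[0,0,-0.002],0],
    [0.78,[0,0,0],0]
  ]
}}

```text
time: 16.5
ee_pos: [0.6118, 0.1985, 0.0211]
tcp_rot: [-180.0, 0.2, -117.4]
wrist_force: [0.6, 0.5, 0.6]
opening: 0.0667
```

>>> {"fn": "drive_tool", "kwargs": {
  "plan": [
    [0.78,[0,0,-0.002],0],
    [0.78,[0,0,0],0]
  ]
}}

```text
time: 16.75
ee_pos: [0.6118, 0.1985, 0.0191]
tcp_rot: [-180.0, 0.2, -117.4]
wrist_force: [0.4, 0.5, -0.3]
opening: 0.0667
```

>>> {"fn": "drive_tool", "kwargs": {
  "plan": [
    [0.78,[0,0,-0.002],0],
    [0.78,[0,0,0],0]
  ]
}}

```text
time: 17.0
ee_pos: [0.6118, 0.1985, 0.0171]
tcp_rot: [-180.0, 0.2, -117.4]
wrist_force: [-0.7, 0.6, 0.3]
opening: 0.0662
```

>>> {"fn": "drive_tool", "kwargs": {
  "plan": [
    [0.78,[0,0,-0.002],0],
    [0.78,[0,0,0],0]
  ]
}}

```text
time: 17.25
ee_pos: [0.612, 0.1986, 0.0154]
tcp_rot: [-179.9, 0.2, -117.4]
wrist_force: [-0.3, -0.1, 0.4]
opening: 0.0666
```

>>> {"fn": "drive_tool", "kwargs": {
  "plan": [
    [0.78,[0,0,-0.002],0],
    [0.78,[0,0,0],0]
  ]
}}

```text
time: 17.5
ee_pos: [0.612, 0.1986, 0.0153]
tcp_rot: [-179.9, 0.2, -117.4]
wrist_force: [-4.8, -2.5, 14.7]
opening: 0.0667
```

>>> {"fn": "drive_tool", "kwargs": {
  "plan": [
    [0.78,[0,0,0.003],0],
    [0.78,[0,0,0.003],0],
    [0.6,[0,0,0],0],
    [0.6,[0,0,0],0],
    [0.6,[0,0,0],0],
    [0.6,[0,0,0],0]
  ],
  "grip_force": 70
}}

```text
time: 18.25
ee_pos: [0.6119, 0.1988, 0.0203]
tcp_rot: [-179.9, 0.2, -117.4]
wrist_force: [-3.0, -0.6, 9.6]
opening: 0.0575
```

>>> {"fn": "drive_tool", "kwargs": {
  "plan": [
    [0.6,[0,0,0],0],
    [0.6,[0,0,0],0]
  ]
}}

```text
time: 18.5
ee_pos: [0.6119, 0.1988, 0.0203]
tcp_rot: [-179.9, 0.2, -117.4]
wrist_force: [-2.8, 0.3, 8.3]
opening: 0.0579
```

```bash
python3 snap.py 5; python3 -c "
import cv2
a=cv2.imread('pics/scene5.png')[220:320,370:470]
cv2.imwrite('pics/c5.png',cv2.resize(a,(600,600),interpolation=2))"
```

```text
18.5 [0.6119 0.1988 0.0203] [-179.94    0.24 -117.43] [-2.8  0.3  8.3] 0.0579 [ 18.  19.   1.  71.   0. -45.]
```

View pics/c5.png

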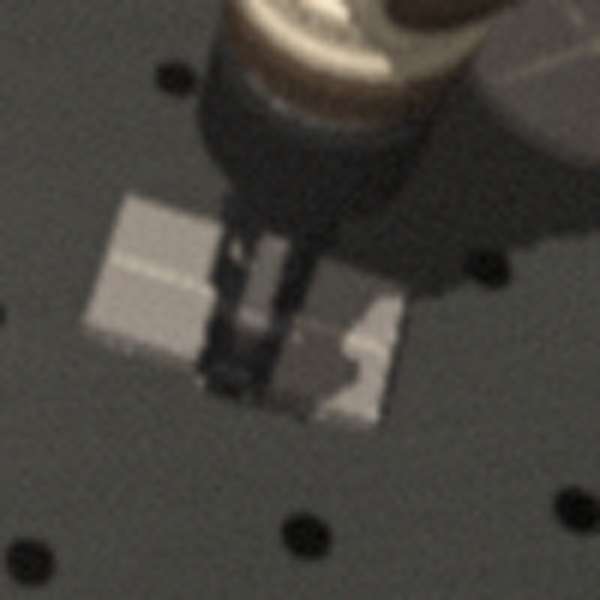

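>>> {"fn": "drive_tool", "kwargs": {
  "plan": [
    [0.6,[0,0,0.005],0],
    [0.6,[0,0,0.01],0],
    [0.6,[0,0,0.02],0],
    [0.6,[0,0,0.03],0],
    [0.6,[0,0,0],0],
    [0.6,[0,0,0],0]
  ]
}}

```text
time: 19.35
ee_pos: [0.6117, 0.1985, 0.0838]
tcp_rot: [-180.0, 0.2, -117.4]
wrist_force: [-0.2, -0.1, -6.3]
opening: 0.0577
```

```bash
python3 snap.py 6; python3 -c "
import cv2
a=cv2.imread('pics/scene6.png')[180:320,350:490]
cv2.imwrite('pics/c6.png',cv2.resize(a,(600,600),interpolation=2))"
```

```text
19.35 [0.6117 0.1985 0.0838] [-1.7996e+02  1.7000e-01 -1.1743e+02] [-0.2 -0.1 -6.3] 0.0577 [ 18.  18.   6.  78.   0. -45.]
```

View pics/c6.png

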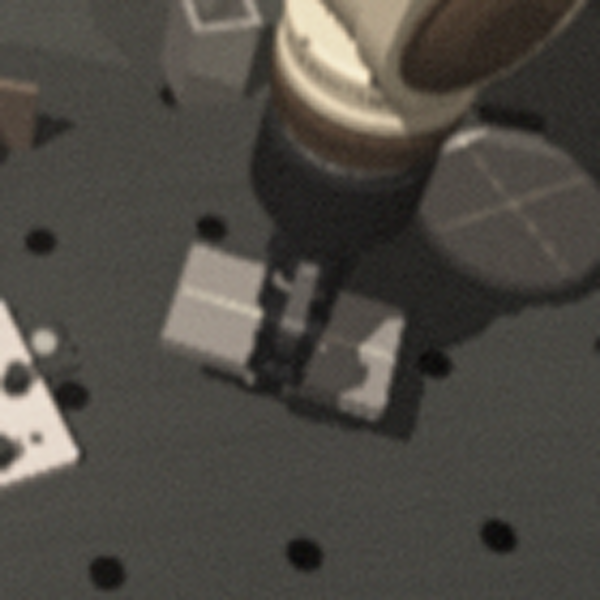

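>>> {"fn": "drive_tool", "kwargs": {
  "plan": [
    [0.6,[-0.0009,-0.04,0],8],
    [0.6,[-0.001,-0.04,0],9],
    [0.6,[-0.001,-0.04,0],9],
    [0.6,[-0.001,-0.04,0],8],
    [0.6,[-0.001,-0.041,0],8],
    [0.6,[0,0,0],0],
    [0.6,[0,0,0],0]
  ]
}}

```text
time: 20.32
ee_pos: [0.6066, -0.0023, 0.0835]
tcp_rot: [180.0, 0.2, -75.5]
wrist_force: [-0.7, 1.1, -6.0]
opening: 0.0581
```

```bash
python3 snap.py 7; python3 -c "
import cv2
a=cv2.imread('pics/scene7.png')[180:320,260:400];b=cv2.imread('pics/top7.png')[70:190,250:370]
cv2.imwrite('pics/c7.png',cv2.hconcat([cv2.resize(a,(400,400),interpolation=2),cv2.resize(b,(400,400),interpolation=2)]))"
```

```text
20.32 [ 0.6066 -0.0023  0.0835] [179.99   0.23 -75.54] [-0.7  1.1 -6. ] 0.0581 [  -0.   13.    0.   77.    0. -105.]
```

View pics/c7.png

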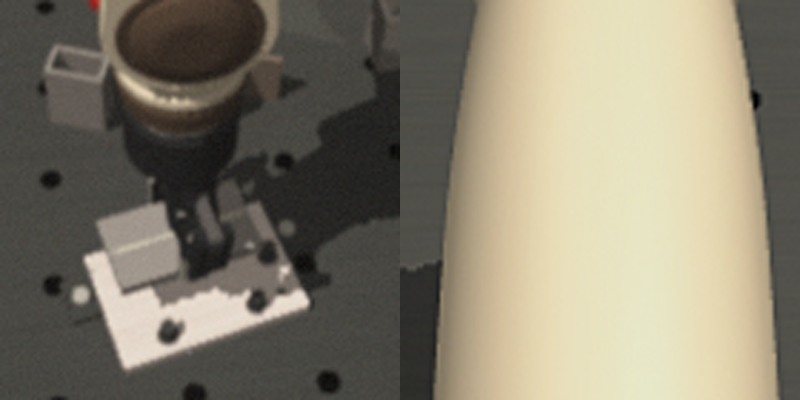

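>>> {"fn": "drive_tool", "kwargs": {
  "plan": [
    [0.6,[0,0,-0.02],0],
    [0.6,[0,0,-0.015],0],
    [0.6,[0,0,-0.01],0],
    [0.6,[0,0,-0.003],0],
    [0.6,[0,0,0],0]
  ]
}}

```text
time: 21.05
ee_pos: [0.6071, -0.0024, 0.0365]
tcp_rot: [-179.9, 0.2, -75.4]
wrist_force: [0.8, 0.7, -5.8]
opening: 0.058
```

>>> {"fn": "drive_tool", "kwargs": {
  "plan": [
    [0.6,[0,0,-0.0015],0],
    [0.6,[0,0,0],0],
    [0.6,[0,0,0],0]
  ]
}}

```text
time: 21.42
ee_pos: [0.6071, -0.0025, 0.0351]
tcp_rot: [-179.9, 0.2, -75.4]
wrist_force: [0.3, 0.1, -5.3]
opening: 0.0579
```

>>> {"fn": "drive_tool", "kwargs": {
  "plan": [
    [0.6,[0,0,-0.0015],0],
    [0.6,[0,0,0],0],
    [0.6,[0,0,0],0]
  ]
}}

```text
time: 21.8
ee_pos: [0.607, -0.0025, 0.0333]
tcp_rot: [-179.9, 0.2, -75.4]
wrist_force: [0.0, 1.2, -6.8]
opening: 0.058
```

>>> {"fn": "drive_tool", "kwargs": {
  "plan": [
    [0.6,[0,0,-0.001],0],
    [0.6,[0,0,0],0],
    [0.6,[0,0,0],0]
  ]
}}

```text
time: 22.18
ee_pos: [0.6071, -0.0025, 0.0324]
tcp_rot: [-179.9, 0.2, -75.4]
wrist_force: [-0.5, 0.1, -4.9]
opening: 0.0579
```

>>> {"fn": "drive_tool", "kwargs": {
  "plan": [
    [0.6,[0,0,-0.0007],0],
    [0.6,[0,0,0],0],
    [0.6,[0,0,0],0]
  ]
}}

```text
time: 22.55
ee_pos: [0.6071, -0.0024, 0.0323]
tcp_rot: [-179.9, 0.2, -75.4]
wrist_force: [-3.9, -0.5, 5.5]
opening: 0.058
```

>>> {"fn": "drive_tool", "kwargs": {
  "plan": [
    [0.6,[0.0029,0.00075,0],0],
    [0.6,[0.0029,0.00075,0],0],
    [0.6,[0.0019,0.0005,0],0],
    [0.6,[0,0,0],0]
  ]
}}

```text
time: 23.05
ee_pos: [0.614, -0.0009, 0.0323]
tcp_rot: [180.0, 0.2, -75.5]
wrist_force: [-9.5, -2.6, 9.4]
opening: 0.0579
```

>>> {"fn": "drive_tool", "kwargs": {
  "plan": [
    [0.6,[0.00097,0.00025,0],0],
    [0.6,[0,0,0],0]
  ]
}}

```text
time: 23.3
ee_pos: [0.6148, -0.0006, 0.0323]
tcp_rot: [180.0, 0.2, -75.5]
wrist_force: [-10.1, -1.9, 9.4]
opening: 0.0581
```

>>> {"fn": "drive_tool", "kwargs": {
  "plan": [
    [0.6,[0.00097,0.00025,0],0],
    [0.6,[0,0,0],0]
  ]
}}

```text
time: 23.55
ee_pos: [0.6157, -0.0004, 0.0323]
tcp_rot: [179.9, 0.2, -75.5]
wrist_force: [-11.1, -2.9, 10.6]
opening: 0.0579
```

>>> {"fn": "drive_tool", "kwargs": {
  "plan": [
    [0.6,[0.00097,0.00025,0],0],
    [0.6,[0,0,0],0]
  ]
}}

```text
time: 23.8
ee_pos: [0.6158, -0.0004, 0.0323]
tcp_rot: [179.8, 0.2, -75.5]
wrist_force: [-16.4, -4.3, 12.8]
opening: 0.0579
```

>>> {"fn": "drive_tool", "kwargs": {
  "plan": [
    [0.6,[0.00097,0.00025,0],0],
    [0.6,[0,0,0],0]
  ]
}}

```text
time: 24.05
ee_pos: [0.6159, -0.0004, 0.0323]
tcp_rot: [179.8, 0.2, -75.5]
wrist_force: [-20.3, -4.3, 16.6]
opening: 0.057
```

>>> {"fn": "drive_tool", "kwargs": {
  "plan": [
    [0.6,[-0.00075,0.0029,0],0],
    [0.6,[-0.00075,0.0029,0],0],
    [0.6,[-0.0005,0.0019,0],0],
    [0.6,[0,0,0],0]
  ]
}}

```text
time: 24.55
ee_pos: [0.6151, 0.003, 0.0323]
tcp_rot: [179.8, -0.3, -75.7]
wrist_force: [-14.5, -27.8, 11.3]
opening: 0.0579
```

>>> {"fn": "drive_tool", "kwargs": {
  "plan": [
    [0.6,[-0.00025,0.00097,0],0],
    [0.6,[0,0,0],0]
  ]
}}

```text
time: 24.8
ee_pos: [0.6149, 0.0035, 0.0323]
tcp_rot: [179.8, -0.4, -75.7]
wrist_force: [-13.9, -30.2, 10.3]
opening: 0.0582
```

>>> {"fn": "drive_tool", "kwargs": {
  "plan": [
    [0.6,[-0.00025,0.00097,0],0],
    [0.6,[0,0,0],0]
  ]
}}

```text
time: 25.05
ee_pos: [0.6147, 0.0045, 0.0323]
tcp_rot: [179.8, -0.4, -75.7]
wrist_force: [-14.0, -30.3, 11.4]
opening: 0.0577
```

>>> {"fn": "drive_tool", "kwargs": {
  "plan": [
    [0.6,[-0.00025,0.00097,0],0],
    [0.6,[0,0,0],0]
  ]
}}

```text
time: 25.3
ee_pos: [0.6144, 0.0055, 0.0323]
tcp_rot: [179.8, -0.4, -75.7]
wrist_force: [-14.5, -30.4, 12.4]
opening: 0.0576
```

```bash
python3 snap.py 8
python3 - <<'E'
from h import *
I=load("8");im,c=cv2.imread("pics/scene8.png"),I["scene"][1]
# ortho in jig centre, z=.024
o=ortho(im,c,.614,.0097,.024,.09,3300);o2=ortho(cv2.imread("pics/top8.png"),I["top"][1],.614,.0097,.024,.09,3300)
cv2.imwrite("pics/c8.png",grid(o,.614,.0097,.09,3300))
E
```

```text
25.3 [0.6144 0.0055 0.0323] [179.77  -0.36 -75.69] [-14.5 -30.4  12.4] 0.0576 [   1.   15.   -3.   72.   -0. -104.]
```

View pics/c8.png

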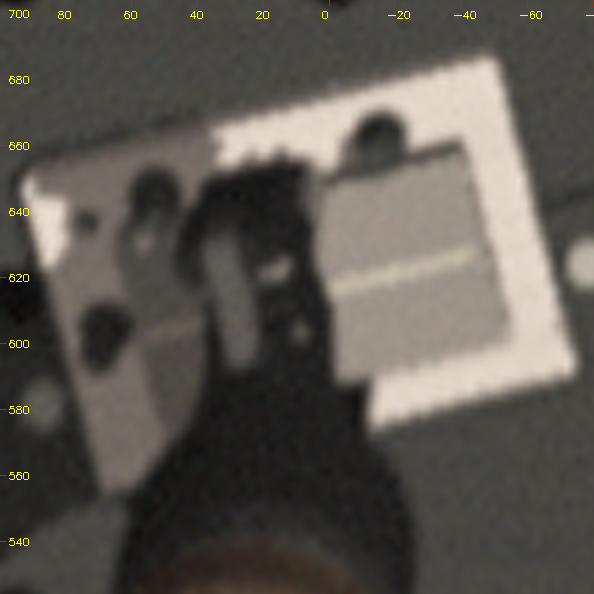

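>>> {"fn": "drive_tool", "kwargs": {
  "plan": [
    [0.85,[0,0,0],0],
    [0.85,[0,0,0],0],
    [0.85,[0,0,0.01],0],
    [0.85,[0,0,0.03],0],
    [0.5,[0,0,0.03],0],
    [0,[0,0,0],0],
    [0,[0,0,0],0],
    [0,[0,0,0],0]
  ]
}}

```text
time: 26.4
ee_pos: [0.6154, 0.0113, 0.1007]
tcp_rot: [180.0, 0.2, -75.4]
wrist_force: [-0.3, 0.1, -0.2]
opening: 0.0008
```

```bash
python3 st.py
python3 - <<'E'
import numpy as np
a=np.radians(14.6);R=np.array([[np.cos(a),-np.sin(a)],[np.sin(a),np.cos(a)]])
for l in((0,-77),(-50,0)):print(np.array([614,9.7])+R@l)
E
```

```text
26.4 [0.6154 0.0113 0.1007] [179.97   0.21 -75.43] [-0.3  0.1 -0.2] 0.0008 [   1.    13.7    3.1   79.4    0.2 -103.6]
[633.40934058 -64.81360613]
[565.61454148  -2.90346791]
```

>>> {"fn": "drive_tool", "kwargs": {
  "plan": [
    [0,[0.009,-0.038,0],0],
    [0,[0.009,-0.0381,0],0],
    [0,[0,0,-0.03],0],
    [0,[0,0,-0.024],0],
    [0,[0,0,-0.006],0],
    [0,[0,0,-0.004],0],
    [0,[0,0,0],0]
  ]
}}

```text
time: 27.28
ee_pos: [0.6341, -0.0648, 0.0382]
tcp_rot: [-179.9, 0.2, -75.4]
wrist_force: [1.0, 0.2, -0.0]
opening: 0.0002
```

```bash
python3 snap.py 9
python3 - <<'E'
from h import *
I=load("9");im,c=cv2.imread("pics/scene9.png"),I["scene"][1]
o=ortho(im,c,.614,.0097,.024,.09,3300)
cv2.imwrite("pics/c9.png",grid(o,.614,.0097,.09,3300))
E
```

```text
27.27 [ 0.6341 -0.0648  0.0382] [-179.91    0.18  -75.42] [ 1.   0.2 -0. ] 0.0002 [  -6.   18.    1.   73.    0. -110.]
```

View pics/c9.png

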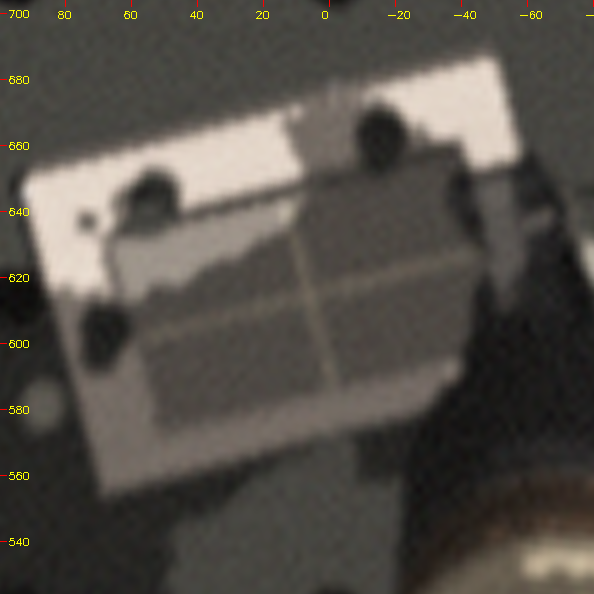

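>>> {"fn": "drive_tool", "kwargs": {
  "plan": [
    [0,[-0.0005,0.0019,-0.001],0],
    [0,[-0.0005,0.0019,0],0],
    [0,[-0.0005,0.0019,0],0],
    [0,[0,0,0],0]
  ]
}}

```text
time: 27.88
ee_pos: [0.6323, -0.0591, 0.0367]
tcp_rot: [-179.9, 0.2, -75.4]
wrist_force: [-0.3, 0.0, 0.2]
opening: -0.0001
```

>>> {"fn": "drive_tool", "kwargs": {
  "plan": [
    [0,[-0.0005,0.0019,0],0],
    [0,[-0.0003,0.001,0],0],
    [0,[0,0,0],0]
  ]
}}

```text
time: 28.25
ee_pos: [0.6316, -0.0566, 0.0367]
tcp_rot: [-179.9, 0.2, -75.5]
wrist_force: [1.6, -3.3, -0.9]
opening: 0.0002
```

>>> {"fn": "drive_tool", "kwargs": {
  "plan": [
    [0,[-0.00025,0.00097,0],0],
    [0,[0,0,0],0]
  ]
}}

```text
time: 28.5
ee_pos: [0.6313, -0.0555, 0.0366]
tcp_rot: [-179.9, 0.2, -75.4]
wrist_force: [0.1, -4.0, -0.1]
opening: 0.0001
```

>>> {"fn": "drive_tool", "kwargs": {
  "plan": [
    [0,[-0.00025,0.00097,0],0],
    [0,[0,0,0],0]
  ]
}}

```text
time: 28.75
ee_pos: [0.631, -0.0543, 0.0366]
tcp_rot: [-179.9, 0.2, -75.4]
wrist_force: [1.6, -3.6, -0.8]
opening: 0.0001
```

Contact at about 3.5 N of sliding friction, so the plate is moving.

>>> {"fn": "drive_tool", "kwargs": {
  "plan": [
    [0,[-0.00025,0.00097,0],0],
    [0,[-0.00025,0.00097,0],0],
    [0,[0,0,0],0]
  ]
}}

```text
time: 29.12
ee_pos: [0.6307, -0.0529, 0.0367]
tcp_rot: [-179.9, 0.1, -75.5]
wrist_force: [1.2, -6.4, -0.3]
opening: 0.0002
```

>>> {"fn": "drive_tool", "kwargs": {
  "plan": [
    [0,[-0.00025,0.00097,0],0],
    [0,[0,0,0],0]
  ]
}}

```text
time: 29.38
ee_pos: [0.6306, -0.0528, 0.0367]
tcp_rot: [-179.9, 0.0, -75.5]
wrist_force: [3.7, -10.4, -1.5]
opening: 0.0001
```

>>> {"fn": "drive_tool", "kwargs": {
  "plan": [
    [0,[-0.00025,0.00097,0],0],
    [0,[0,0,0],0]
  ]
}}

```text
time: 29.62
ee_pos: [0.6306, -0.0526, 0.0367]
tcp_rot: [-179.9, -0.1, -75.5]
wrist_force: [4.0, -14.8, -2.1]
opening: -0.0004
```

>>> {"fn": "drive_tool", "kwargs": {
  "plan": [
    [0,[0.0015,-0.006,0],0],
    [0,[0,0,0.04],0],
    [0,[-0.034,0.0275,0],0],
    [0,[-0.034,0.0275,0],0],
    [0,[0,0,-0.03],0],
    [0,[0,0,-0.01],0],
    [0,[0,0,0],0]
  ]
}}

```text
time: 30.5
ee_pos: [0.5632, -0.0014, 0.0361]
tcp_rot: [180.0, 0.2, -75.4]
wrist_force: [-0.3, 0.3, 0.7]
opening: -0.0004
```

>>> {"fn": "drive_tool", "kwargs": {
  "plan": [
    [0,[0.0019,0.0005,0],0],
    [0,[0.0019,0.0005,0],0],
    [0,[0.00097,0.00025,0],0],
    [0,[0,0,0],0]
  ]
}}

```text
time: 31.0
ee_pos: [0.5685, -0.0003, 0.0368]
tcp_rot: [-179.9, 0.2, -75.4]
wrist_force: [0.5, 0.0, -0.2]
opening: -0.0
```

>>> {"fn": "drive_tool", "kwargs": {
  "plan": [
    [0,[0.00097,0.00025,0],0],
    [0,[0.00097,0.00025,0],0],
    [0,[0,0,0],0]
  ]
}}

```text
time: 31.38
ee_pos: [0.5703, 0.0002, 0.0366]
tcp_rot: [-179.9, 0.2, -75.4]
wrist_force: [1.1, 0.6, -1.1]
opening: -0.0004
```

>>> {"fn": "drive_tool", "kwargs": {
  "plan": [
    [0,[0.00097,0.00025,0],0],
    [0,[0.00097,0.00025,0],0],
    [0,[0,0,0],0]
  ]
}}

```text
time: 31.75
ee_pos: [0.5714, 0.0005, 0.0365]
tcp_rot: [179.9, 0.2, -75.4]
wrist_force: [-4.7, -1.2, 1.4]
opening: 0.0001
```

>>> {"fn": "drive_tool", "kwargs": {
  "plan": [
    [0,[0.00097,0.00025,0],0],
    [0,[0.00097,0.00025,0],0],
    [0,[0,0,0],0]
  ]
}}

```text
time: 32.12
ee_pos: [0.572, 0.0006, 0.0363]
tcp_rot: [179.8, 0.2, -75.5]
wrist_force: [-10.8, -4.2, 7.1]
opening: -0.0001
```

>>> {"fn": "drive_tool", "kwargs": {
  "plan": [
    [0,[0.00097,0.00025,0],0],
    [0,[0.00097,0.00025,0],0],
    [0,[0,0,0],0]
  ]
}}

```text
time: 32.5
ee_pos: [0.5725, 0.0007, 0.0363]
tcp_rot: [179.6, 0.2, -75.5]
wrist_force: [-20.4, -5.7, 11.5]
opening: -0.0001
```

>>> {"fn": "drive_tool", "kwargs": {
  "plan": [
    [0,[-0.006,-0.0015,0],0],
    [0,[-0.01,0,0.05],0],
    [1,[-0.02,-0.01,0.05],0],
    [1,[-0.05,-0.03,0],-8.5],
    [1,[-0.046,-0.03,0],-8.5],
    [1,[0,0,0],-8.5],
    [1,[0,0,0],-8.6],
    [1,[0,0,0],0]
  ]
}}

```text
time: 33.5
ee_pos: [0.4442, -0.0698, 0.1368]
tcp_rot: [-179.9, 0.2, -109.5]
wrist_force: [-0.2, -0.6, -0.4]
opening: 0.0854
```

```bash
python3 snap.py 10
python3 - <<'E'
from h import *
I=load("10")
OBJ["plate"]=((.614,.010,.255),OBJ["plate"][1],.024,True)
for k in("jig","plate"):
  p0,sh,z,rot=OBJ[k]
  for n in("both","top","scene"):
        ims=[*I.values()] if n=="both" else [I[n]]
        p,v=fit(p0,sh,z,ims,rot);print(k,n,(p[:2]*1e3).round(1),np.degrees(p[2]).round(2),round(v,1))
L=[]
for n in("scene","top"):
  L.append(ortho(cv2.imread(f"pics/{n}10.png"),I[n][1],.614,.0097,.024,.08,2500))
cv2.imwrite("pics/c10.png",cv2.hconcat(L))
E
```

```text
33.5 [ 0.4442 -0.0698  0.1368] [-179.9     0.21 -109.49] [-0.2 -0.6 -0.4] 0.0854 [ -9. -10. -17.  83.   0. -80.]
jig both [614.    9.8] 14.61 164.1
jig top [614.3   9.6] 14.71 69.9
jig scene [613.8  10.2] 14.6 96.3
plate both [606.3 -14.4] 14.86 53.2
plate top [634.2 -10.2] 12.93 19.2
plate scene [596.7  22.9] 14.37 46.5
```

View pics/c10.png

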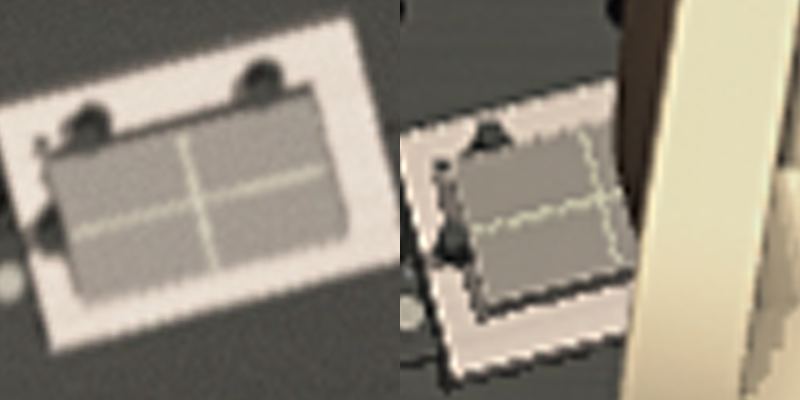

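Run:
```python
from h import *
I=load("10")
P,N=rect(.06,.11)
for da in(-.05,0,.05):
  p,v=fit((.614,.010,.255+da),[(P,N,-1)],.024,[I["scene"]]);d=p[:2]-[.6138,.0102];a=np.radians(14.6);print(p[:2],np.degrees(p[2]),v,"local",np.array([[np.cos(a),np.sin(a)],[-np.sin(a),np.cos(a)]])@d*1e3)
```

```text
[0.61719521 0.0151528 ] 14.39387174168345 23.49381446838379 local [4.53402813 3.93703609]
[0.61723102 0.01509092] 14.51145941792617 23.47071647644043 local [4.55308226 3.86813467]
[0.61729218 0.01515076] 14.503543309664424 23.467851638793945 local [4.627346   3.91062176]
```

>>> {"fn": "drive_tool", "kwargs": {
  "plan": [
    [1,[-0.02,-0.06,0.02],0],
    [1,[-0.02,-0.06,0.02],0],
    [1,[-0.02,-0.06,0.02],0],
    [1,[0,0,0],0]
  ]
}}

```text
time: 34.1
ee_pos: [0.3868, -0.2427, 0.1944]
tcp_rot: [-179.8, 0.1, -109.7]
wrist_force: [-0.6, 1.0, 0.0]
opening: 0.0856
```

```bash
python3 snap.py 11
python3 - <<'E'
from h import *
I=load("11")
P,N=rect(.06,.11)
for n in("top","scene"):
  pj,v=fit(*OBJ["jig"][:3],[I[n]]);print(n,"jig",(pj[:2]*1e3).round(1),np.degrees(pj[2]),v)
  p,v=fit((.614,.010,.255),[(P,N,-1)],.024,[I[n]]);d=p[:2]-pj[:2];a=np.radians(14.6);print(p[:2],np.degrees(p[2]),v,"local",np.array([[np.cos(a),np.sin(a)],[-np.sin(a),np.cos(a)]])@d*1e3)
L=[ortho(cv2.imread(f"pics/{n}11.png"),I[n][1],.614,.0097,.024,.08,2500) for n in I]
cv2.imwrite("pics/c11.png",cv2.hconcat(L))
E
```

```text
34.1 [ 0.3868 -0.2427  0.1944] [-1.7983e+02  1.4000e-01 -1.0968e+02] [-0.6  1.   0. ] 0.0856 [ -32.   -9.  -10.   89.    0. -103.]
top jig [614.1   9.3] 14.627098686077693 129.9126434326172
[0.60776135 0.01486179] 15.368058557324224 49.47349166870117 local [-4.74053892  6.93276091]
scene jig [613.8  10.2] 14.60347056311897 95.7633056640625
[0.61719035 0.01537529] 14.649289604330784 23.77291488647461 local [4.59082124 4.15186764]
```

View pics/c11.png

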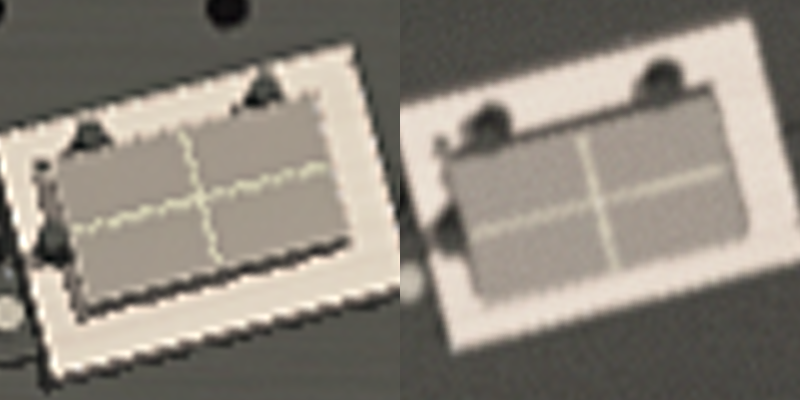

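```bash
cat >> h.py <<'E'
def cross(p0,lx,ly,z,ims,rot=True):
    t=np.linspace(-.5,.5,60);X=np.c_[t*lx,0*t];Y=np.c_[0*t,t*ly];e=.004
    def f(q):
        c,s=np.cos(q[2]),np.sin(q[2]);R=np.array([[c,-s],[s,c]]);v=0
        for im,cam in ims:
            im=cv2.GaussianBlur(im,(0,0),.8)
            for P,o in((X,[0,e]),(Y,[e,0])):
                g=lambda B:cv2.remap(im,proj(np.c_[B@R.T+q[:2],np.full(len(B),z)],cam).astype(np.float32)[:,None],None,cv2.INTER_LINEAR).mean()
                v-=g(P)-.5*g(P+o)-.5*g(P-np.array(o))
        return v
    best=None
    for dx in(-.003,0,.003):
        for dy in(-.003,0,.003):
            p=np.array(p0,float)+[dx,dy,0];r=minimize(f,p,method="Nelder-Mead",options=dict(initial_simplex=p+np.array([[0,0,0],[.003,0,0],[0,.003,0],[0,0,.04]]),xatol=1e-5,fatol=1e-4))
            if best is None or r.fun<best.fun:best=r
    return best.x,-best.fun
E
python3 - <<'E'
from h import *
I=load("11");I0=load("0")
for n in("top","scene"):
  p,v=cross((.614,.010,.255),.05,.09,.024,[I[n]]);print(n,p[:2].round(4),np.degrees(p[2]).round(2),v)
  p,v=cross((.6122,.1987,-.477),.05,.09,.012,[I0[n]]);print(n,"start",p[:2].round(4),np.degrees(p[2]).round(2),v)
  p,v=cross((.493,-.401,-.294),.08,.08,.010,[I0[n]]);print(n,"sq",p[:2].round(4),np.degrees(p[2]).round(2),v)
  p,v=cross((.508,.3737,.27),.09,.09,.010,[I0[n]]);print(n,"fl",p[:2].round(4),np.degrees(p[2]).round(2),v)
E
```

```text
top [0.6146 0.0095] 14.78 28.903701782226562
top start [0.6129 0.1988] -27.2 31.83588409423828
top sq [ 0.493  -0.4018] -16.79 16.995162963867188
top fl [0.5084 0.3738] 16.09 33.83342742919922
scene [0.6134 0.0106] 14.51 26.994781494140625
scene start [0.6117 0.1992] -27.51 26.655235290527344
scene sq [ 0.4924 -0.4006] -16.8 21.68323516845703
scene fl [0.5075 0.3738] 16.0 18.364234924316406
```

>>> {"fn": "drive_tool", "kwargs": {
  "plan": [
    [1,[0.0169,0.06,0],0.2],
    [1,[0.015,0.056,0],0],
    [1,[0.015,0.056,0],0],
    [1,[0,0,-0.04],0],
    [1,[0,0,-0.04],0],
    [1,[0,0,0],0]
  ]
}}

```text
time: 34.95
ee_pos: [0.4326, -0.0654, 0.1103]
tcp_rot: [179.7, 0.1, -109.1]
wrist_force: [-0.2, -0.2, -0.0]
opening: 0.0852
```

```bash
python3 st.py
```

```text
34.95 [ 0.4326 -0.0654  0.1103] [ 1.7973e+02  1.4000e-01 -1.0911e+02] [-0.2 -0.2 -0. ] 0.0852 [ -8.7 -10.7 -20.8  80.2   0.2 -79.6]
```

>>> {"fn": "drive_tool", "kwargs": {
  "plan": [
    [1,[0.001,-0.0052,0],-0.4],
    [1,[0,0,-0.03],0],
    [1,[0,0,-0.03],0],
    [1,[0,0,-0.004],0],
    [1,[0,0,0],0]
  ]
}}

```text
time: 35.58
ee_pos: [0.4362, -0.0729, 0.0508]
tcp_rot: [-179.8, 0.2, -109.7]
wrist_force: [0.5, 0.5, 0.8]
opening: 0.0855
```

```bash
python3 st.py
```

```text
35.58 [ 0.4362 -0.0729  0.0508] [-179.85    0.21 -109.75] [0.5 0.5 0.8] 0.0855 [ -9.6  -9.  -26.   72.9   0.2 -79.8]
```

>>> {"fn": "drive_tool", "kwargs": {
  "plan": [
    [1,[-0.0015,0.001,-0.003],0.2],
    [1,[0,0,0],0],
    [1,[0,0,0],0]
  ]
}}

```text
time: 35.95
ee_pos: [0.4341, -0.0716, 0.0466]
tcp_rot: [-179.9, 0.2, -109.5]
wrist_force: [0.8, -0.1, 0.7]
opening: 0.0855
```

>>> {"fn": "drive_tool", "kwargs": {
  "plan": [
    [0.6,[-0.0004,0.001,0],0],
    [0.3,[0,0,0],0],
    [0.25,[0,0,0],0],
    [0.25,[0,0,0],0],
    [0.25,[0,0,0],0],
    [0.25,[0,0,0],0]
  ],
  "grip_force": 40
}}

```text
time: 36.7
ee_pos: [0.4335, -0.0706, 0.0462]
tcp_rot: [-179.9, 0.2, -109.5]
wrist_force: [-2.3, 1.0, 2.5]
opening: 0.0294
```

>>> {"fn": "drive_tool", "kwargs": {
  "plan": [
    [0.25,[0,0,0.02],0],
    [0.25,[0,0,0.04],0],
    [0.25,[0.03,0.0136,0.01],8.5],
    [0.25,[0.05,0.022,0],8.5],
    [0.25,[0.05,0.023,0],8.5],
    [0.25,[0.05,0.022,0],8.6],
    [0.25,[0,0,0],0],
    [0.25,[0,0,0],0],
    [0.25,[0,0,0],0]
  ]
}}

```text
time: 37.83
ee_pos: [0.6128, 0.0095, 0.1165]
tcp_rot: [-179.9, 0.2, -75.5]
wrist_force: [-0.2, 0.4, -3.6]
opening: 0.0296
```

```bash
python3 st.py
```

```text
37.83 [0.6128 0.0095 0.1165] [-179.94    0.18  -75.5 ] [-0.2  0.4 -3.6] 0.0296 [   0.8   13.     4.    81.     0.2 -103.7]
```

>>> {"fn": "drive_tool", "kwargs": {
  "plan": [
    [0.25,[0.0012,0.0005,-0.02],0.1],
    [0.25,[0,0,-0.015],0],
    [0.25,[0,0,-0.007],0],
    [0.25,[0,0,0],0],
    [0.25,[0,0,0],0]
  ]
}}

```text
time: 38.45
ee_pos: [0.615, 0.0105, 0.0746]
tcp_rot: [-179.9, 0.2, -75.3]
wrist_force: [0.4, -0.5, -3.4]
opening: 0.0291
```

```bash
python3 snap.py 12
python3 - <<'E'
from h import *
I=load("12")
for n in("scene",):
  p,v=fit((.614,.010,.255),[rect(.03,.05)+(1,)],.0275+.07,[I[n]]);print(n,p[:2].round(4),np.degrees(p[2]).round(2),v)
  p,v=cross((.614,.010,.255),.05,.09,.024,[I[n]]);print(n,p[:2].round(4),np.degrees(p[2]).round(2),v)
im=cv2.imread("pics/scene12.png")[200:320,270:390];cv2.imwrite("pics/c12.png",cv2.resize(im,(600,600),interpolation=2))
E
```

```text
38.45 [0.615  0.0105 0.0746] [-179.91    0.18  -75.34] [ 0.4 -0.5 -3.4] 0.0291 [   1.   14.    1.   76.    0. -104.]
scene [0.6164 0.0093] 9.84 17.51247215270996
scene [0.6122 0.0104] 15.8 15.861061096191406
```

View pics/c12.png

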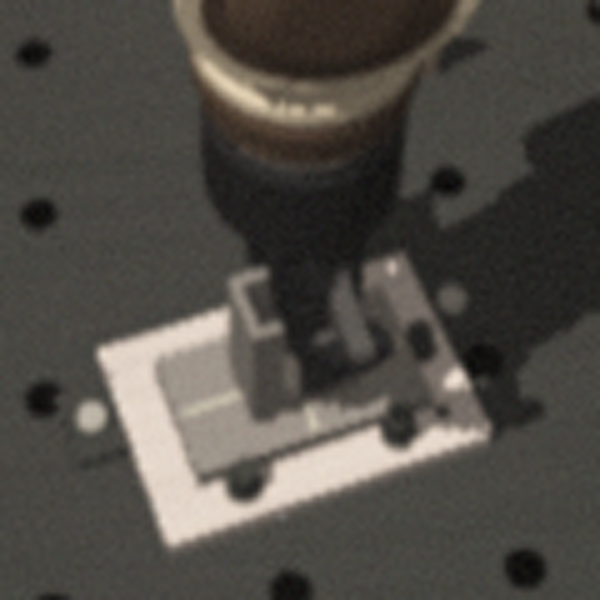

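>>> {"fn": "drive_tool", "kwargs": {
  "plan": [
    [0.25,[-0.001,-0.0004,-0.002],0],
    [0.25,[0,0,-0.001],0],
    [0.25,[0,0,0],0],
    [0.25,[0,0,0],0]
  ]
}}

```text
time: 39.05
ee_pos: [0.6137, 0.0101, 0.0712]
tcp_rot: [-179.9, 0.2, -75.3]
wrist_force: [-0.1, 0.1, -4.1]
opening: 0.0295
```

>>> {"fn": "drive_tool", "kwargs": {
  "plan": [
    [0.25,[0,0,-0.001],0],
    [0.25,[0,0,0],0],
    [0.25,[0,0,0],0]
  ]
}}

```text
time: 39.42
ee_pos: [0.6138, 0.0101, 0.0703]
tcp_rot: [-179.9, 0.2, -75.3]
wrist_force: [-0.1, 0.1, -1.8]
opening: 0.0294
```

Contact is starting. I'll ease down a little more, release, and lift clear.

>>> {"fn": "drive_tool", "kwargs": {
  "plan": [
    [0.25,[0,0,-0.0004],0],
    [0.25,[0,0,0],0],
    [0.4,[0,0,0],0],
    [0.6,[0,0,0],0],
    [0.75,[0,0,0],0],
    [0.75,[0,0,0.03],0],
    [0.75,[0,0,0.05],0],
    [1,[-0.03,0.04,0.03],0],
    [1,[-0.05,0.06,0],0],
    [1,[0,0,0],0]
  ]
}}

```text
time: 40.67
ee_pos: [0.542, 0.1006, 0.1807]
tcp_rot: [-179.9, 0.2, -75.1]
wrist_force: [1.2, 0.2, -0.0]
opening: 0.0854
```

```bash
python3 st.py
```

```text
40.67 [0.542  0.1006 0.1807] [-179.89    0.21  -75.13] [ 1.2  0.2 -0. ] 0.0854 [ 10.4   4.2   1.2  86.9   0.2 -94.5]
```

>>> {"fn": "drive_tool", "kwargs": {
  "plan": [
    [1,[-0.05,0.04,0],-6.4],
    [1,[-0.05,0.04,0],-6.4],
    [1,[-0.05,0.038,0],0],
    [1,[-0.002,0,-0.03],0],
    [1,[0,0,-0.03],0],
    [1,[0,0,0],0],
    [1,[0,0,0],0]
  ]
}}

```text
time: 41.55
ee_pos: [0.395, 0.214, 0.1208]
tcp_rot: [-179.9, 0.2, -88.2]
wrist_force: [0.2, 0.7, 0.2]
opening: 0.0851
```

```bash
python3 snap.py 13
python3 - <<'E'
from h import *
I=load("13")
for n in I:
  p,v=fit((.614,.010,.255),tubeR(.03,.05),.094,[I[n]]);print(n,"tube",p[:2].round(4),np.degrees(p[2]).round(2),v)
  p,v=cross((.614,.010,.255),.05,.09,.024,[I[n]]);print(n,p[:2].round(4),np.degrees(p[2]).round(2),v)
  if n=="scene":
    p,v=fit((.39,.2188,.03),tubeR(.04,.04),.07,[I[n]]);print(n,"sqt",p[:2].round(4),np.degrees(p[2]).round(2),v)
L=[cv2.resize(cv2.imread("pics/scene13.png")[200:320,270:390],(400,400),interpolation=2),cv2.resize(cv2.imread("pics/top13.png")[80:180,260:360],(400,400),interpolation=2)];cv2.imwrite("pics/c13.png",cv2.hconcat(L))
E
```

```text
41.55 [0.395  0.214  0.1208] [-179.9     0.21  -88.17] [0.2 0.7 0.2] 0.0851 [ 28. -10. -19.  81.   0. -63.]
top tube [0.6135 0.016 ] 14.22 76.12527465820312
top [0.6144 0.0095] 14.54 7.3292388916015625
scene tube [0.6141 0.0103] 15.11 74.4609146118164
scene [0.6136 0.0107] 14.51 7.885540008544922
scene sqt [0.3904 0.2187] 3.91 36.27434158325195
```

View pics/c13.png

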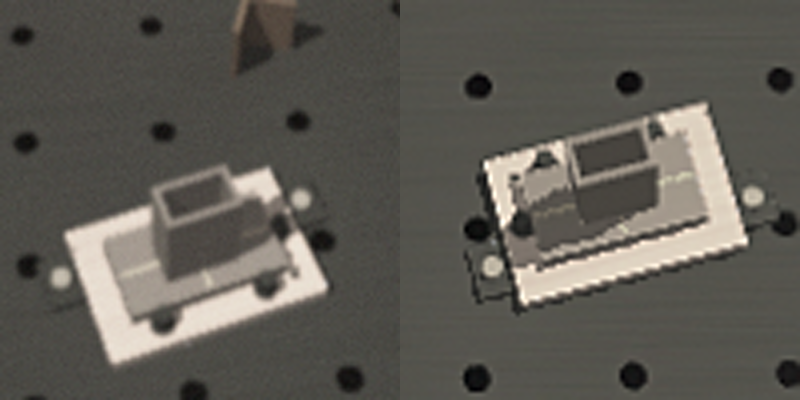

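>>> {"fn": "drive_tool", "kwargs": {
  "plan": [
    [1,[-0.0049,0.0047,-0.02],0.4],
    [1,[0,0,-0.03],0],
    [1,[0,0,-0.02],0],
    [1,[0,0,0],0],
    [1,[0,0,0],0]
  ]
}}

```text
time: 42.28
ee_pos: [0.3902, 0.219, 0.0511]
tcp_rot: [-179.9, 0.2, -87.8]
wrist_force: [0.5, 0.6, -0.1]
opening: 0.0855
```

```bash
python3 st.py
python3 - <<'E'
from h import *
I=load("13")
for dx in(-.004,0,.004):
 for dy in(-.004,0,.004):
  p,v=fit((.614+dx,.010+dy,.255),tubeR(.03,.05),.094,[I["top"]]);print("tube",p[:2].round(4),np.degrees(p[2]).round(2),v)
E
```

```text
42.27 [0.3902 0.219  0.0511] [-179.86    0.23  -87.75] [ 0.5  0.6 -0.1] 0.0855 [ 29.2  -8.3 -25.3  72.8   0.1 -63. ]
tube [0.6135 0.016 ] 14.22 76.15605163574219
tube [0.6153 0.0087] 14.67 111.69743347167969
tube [0.6135 0.016 ] 14.22 76.16084289550781
tube [0.6154 0.0087] 14.61 111.70545959472656
tube [0.6135 0.016 ] 14.22 76.12527465820312
tube [0.6135 0.016 ] 13.92 76.11235046386719
tube [0.6135 0.016 ] 14.25 76.14532470703125
tube [0.6135 0.016 ] 14.09 76.14547729492188
tube [0.6135 0.016 ] 14.06 76.1591567993164
```

>>> {"fn": "drive_tool", "kwargs": {
  "plan": [
    [0.7,[0,0,-0.004],0],
    [0.4,[0,0,0],0],
    [0.35,[0,0,0],0],
    [0.35,[0,0,0],0],
    [0.35,[0,0,0],0],
    [0.35,[0,0,0],0]
  ]
}}

```text
time: 43.02
ee_pos: [0.3896, 0.2189, 0.0461]
tcp_rot: [-179.9, 0.2, -87.7]
wrist_force: [-2.3, -0.2, 5.7]
opening: 0.0395
```

>>> {"fn": "drive_tool", "kwargs": {
  "plan": [
    [0.35,[0,0,0.02],0],
    [0.35,[0,0,0.05],0],
    [0.35,[0,0,0.05],0],
    [0.35,[0.01,-0.04,0],-1.6],
    [0.35,[0.01,-0.055,0],-2.5],
    [0.35,[0.01,-0.055,0],-2.5],
    [0.35,[0.01,-0.055,0],-2.5],
    [0.35,[0.01,-0.055,0],-2.5],
    [0.35,[0.01,-0.055,0],-2.5],
    [0.35,[0.01,-0.055,0],-2.5]
  ]
}}

```text
time: 44.28
ee_pos: [0.4592, -0.1532, 0.1651]
tcp_rot: [-180.0, 0.2, -104.4]
wrist_force: [0.5, 0.4, -1.7]
opening: 0.0394
```

>>> {"fn": "drive_tool", "kwargs": {
  "plan": [
    [0.35,[0.01,-0.055,0],-2.5],
    [0.35,[0.01,-0.055,0],0],
    [0.35,[0.01,-0.055,0],0],
    [0.35,[0.01,-0.055,0],0],
    [0.35,[0.0031,-0.03,0],0],
    [0.35,[0,0,0],0],
    [0.35,[0,0,0],0]
  ]
}}

```text
time: 45.15
ee_pos: [0.5022, -0.4006, 0.1649]
tcp_rot: [180.0, 0.2, -106.8]
wrist_force: [-0.8, -0.5, -4.0]
opening: 0.0394
```

```bash
python3 st.py
```

```text
45.15 [ 0.5022 -0.4006  0.1649] [ 179.96    0.24 -106.84] [-0.8 -0.5 -4. ] 0.0394 [ -38.7   17.1   14.3   87.3    0.2 -111.8]
```

>>> {"fn": "drive_tool", "kwargs": {
  "plan": [
    [0.35,[-0.0095,-0.0004,-0.03],0],
    [0.35,[0,0,-0.04],0],
    [0.35,[0,0,-0.025],0],
    [0.35,[0,0,-0.009],0],
    [0.35,[0,0,0],0],
    [0.35,[0,0,0],0]
  ]
}}

```text
time: 45.9
ee_pos: [0.4937, -0.4018, 0.0634]
tcp_rot: [-179.8, 0.1, -106.8]
wrist_force: [1.0, -0.3, -2.5]
opening: 0.0396
```

```bash
python3 snap.py 14; python3 -c "
import cv2
a=cv2.imread('pics/scene14.png')[190:290,90:210]
cv2.imwrite('pics/c14.png',cv2.resize(a,(720,600),interpolation=2))"
```

```text
45.9 [ 0.4937 -0.4018  0.0634] [-1.7983e+02  1.4000e-01 -1.0682e+02] [ 1.  -0.3 -2.5] 0.0396 [ -39.   17.    3.   76.    0. -112.]
```

View pics/c14.png

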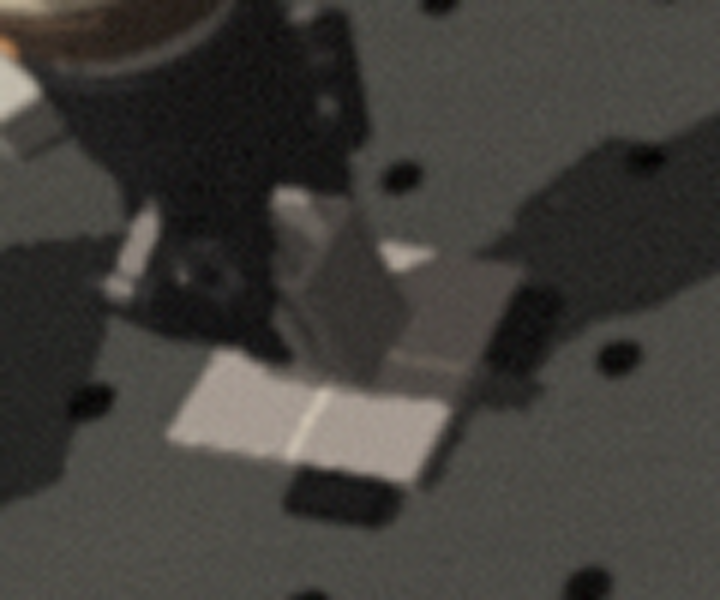

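```bash
python3 -c "
import cv2,numpy as np
a=cv2.imread('pics/scene14.png')[205:270,110:190].astype(float)
a=255*(a/255)**.45
cv2.imwrite('pics/c14b.png',cv2.resize(a.astype('uint8'),(738,600),interpolation=2))
b=cv2.imread('pics/top14.png')[120:220,430:530].astype(float);b=255*(b/255)**.6
cv2.imwrite('pics/c14c.png',cv2.resize(b.astype('uint8'),(600,600),interpolation=2))"
```

```text
(no output)
```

View pics/c14b.png

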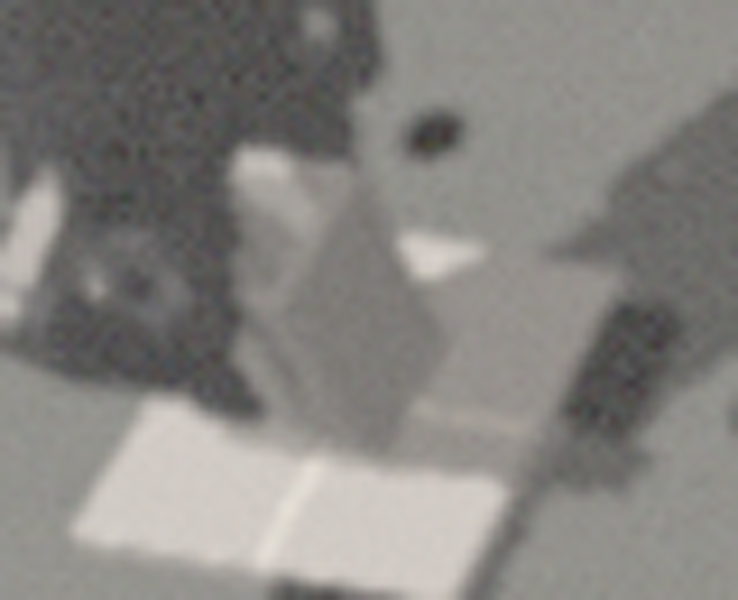

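View pics/c14c.png

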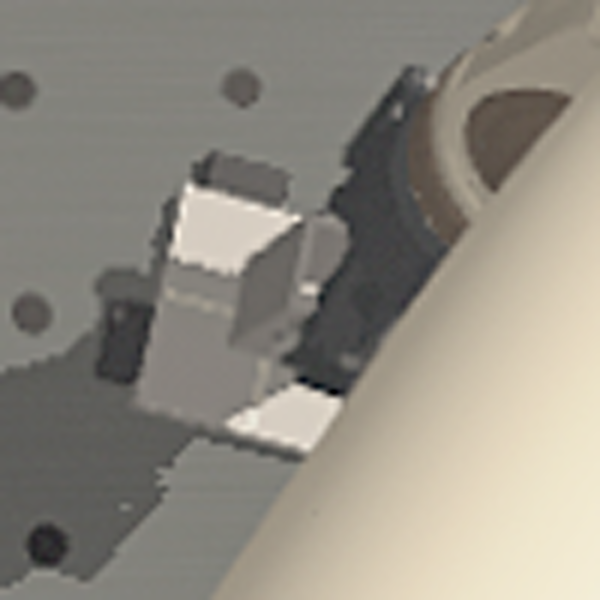

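```bash
cat > wf.py <<'E'
from h import *
import sys
def wire(c,x,y,z0,yaw,tilt,w=.04,d=.04,h=.07,piv=.043,ax='x'):
    V=np.array([[sx*w/2,sy*d/2,z] for z in(0,h) for sx,sy in((-1,-1),(1,-1),(1,1),(-1,1))])
    V[:,2]-=piv;t=np.radians(tilt);ct,st=np.cos(t),np.sin(t)
    V=V@np.array([[1,0,0],[0,ct,-st],[0,st,ct]]).T
    a=np.radians(yaw);ca,sa=np.cos(a),np.sin(a)
    V=V@np.array([[ca,-sa,0],[sa,ca,0],[0,0,1]]).T+[x,y,z0+piv]
    return proj(V,c)
E=[(0,1),(1,2),(2,3),(3,0),(4,5),(5,6),(6,7),(7,4),(0,4),(1,5),(2,6),(3,7)]
def draw(im,uv,off,s,col=(0,0,255)):
    for i,j in E:cv2.line(im,tuple(int(v) for v in (uv[i]+.5-off)*s),tuple(int(v) for v in (uv[j]+.5-off)*s),col,1)
if __name__=="__main__":
    I=load("14");L=[]
    for n,(u,v,w) in(("scene",(100,190,110)),("top",(425,120,110))):
        for tl in(0,-25):
            im=cv2.imread(f"pics/{n}14.png")[v:v+w,u:u+w].astype(float);im=(255*(im/255)**.5).astype("uint8")
            s=390/w;im=cv2.resize(im,(390,390),interpolation=2)
            draw(im,wire(I[n][1],.4937,-.4018,.0634-.0461,-16.8,tl),np.array([u,v]),s);L.append(im)
    cv2.imwrite("pics/w14.png",cv2.vconcat([cv2.hconcat(L[:2]),cv2.hconcat(L[2:])])[:780])
E
sed -i 's/390,390/299,299/;s/s=390/s=299/' wf.py; python3 wf.py
```

View pics/w14.png

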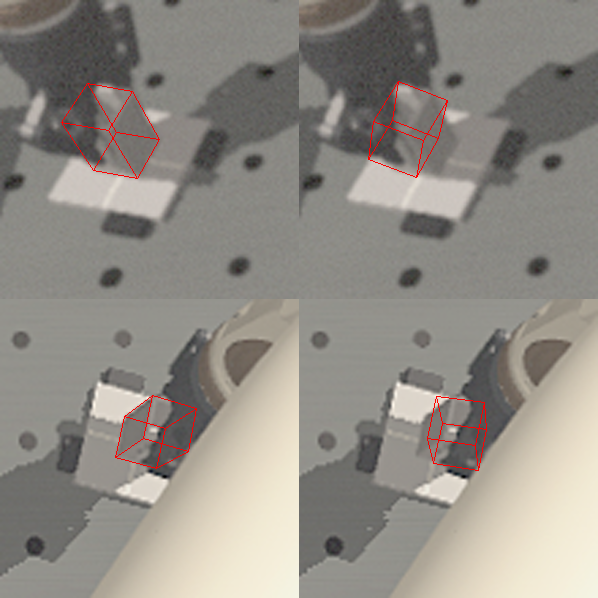

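The upright wireframe (tilt 0°) matches both views, so the tube is upright and the odd look was only perspective. Lowering it.

>>> {"fn": "drive_tool", "kwargs": {
  "plan": [
    [0.35,[-0.001,0.0008,-0.004],0],
    [0.35,[0,0,-0.002],0],
    [0.35,[0,0,0],0],
    [0.35,[0,0,0],0]
  ]
}}

```text
time: 46.5
ee_pos: [0.4919, -0.4008, 0.0562]
tcp_rot: [-179.9, 0.2, -106.8]
wrist_force: [-2.4, 3.2, 4.5]
opening: 0.0395
```

>>> {"fn": "drive_tool", "kwargs": {
  "plan": [
    [0.35,[0,0,-0.001],0],
    [0.35,[0,0,0],0],
    [0.35,[0,0,0],0]
  ]
}}

```text
time: 46.88
ee_pos: [0.492, -0.4008, 0.0562]
tcp_rot: [-179.9, 0.2, -106.8]
wrist_force: [-5.6, 4.8, 11.5]
opening: 0.0398
```

Contact made at the expected height. Releasing, lifting, and moving aside to look.

>>> {"fn": "drive_tool", "kwargs": {
  "plan": [
    [0.35,[0,0,0.001],0],
    [0.5,[0,0,0],0],
    [0.75,[0,0,0],0],
    [0.85,[0,0,0],0],
    [0.85,[0,0,0.03],0],
    [1,[0,0,0.05],0],
    [1,[0,0.05,0.02],0],
    [1,[0.03,0.055,0],0],
    [1,[0.03,0.05,0],0],
    [1,[0,0,0],0]
  ]
}}

```text
time: 48.12
ee_pos: [0.5536, -0.2427, 0.1558]
tcp_rot: [-179.9, 0.2, -106.6]
wrist_force: [-0.7, 0.7, 0.2]
opening: 0.0857
```

```bash
python3 snap.py 15
python3 - <<'E'
from h import *
I=load("15")
def multi(p0,sh,z,ims,rot=True):
  return max((fit((p0[0]+dx,p0[1]+dy,p0[2]),sh,z,ims,rot) for dx in(-.004,0,.004) for dy in(-.004,0,.004)),key=lambda r:r[1])
for n in I:
  p,v=multi((.4927,-.401,-.293),tubeR(.04,.04),.08,[I[n]]);print(n,"sqtube",p[:2].round(4),np.degrees(p[2]).round(2),v)
  p,v=cross((.4927,-.401,-.293),.09,.09,.01,[I[n]]);print(n,"cross",p[:2].round(4),np.degrees(p[2]).round(2),v)
  p,v=multi((.603,-.209,0),[circ(.042)+(1,),circ(.034)+(-1,)],.07,[I[n]],False);print(n,"rnd",p[:2].round(4),v)
L=[cv2.resize(cv2.imread("pics/scene15.png")[180:300,80:240],(400,300),interpolation=2),cv2.resize(cv2.imread("pics/top15.png")[110:230,380:540],(400,300),interpolation=2)];cv2.imwrite("pics/c15.png",cv2.hconcat(L))
E
```

```text
48.12 [ 0.5536 -0.2427  0.1558] [-179.92    0.22 -106.57] [-0.7  0.7  0.2] 0.0857 [-24.  12.   7.  85.   0. -97.]
top sqtube [ 0.4966 -0.4262] -20.37 0.5223214626312256
top cross [ 0.4976 -0.399 ] -24.68 0.32927703857421875
top rnd [ 0.6029 -0.2095] 152.3995819091797
scene sqtube [ 0.4926 -0.4001] -16.82 72.49930572509766
scene cross [ 0.492  -0.4008] -15.96 6.039802551269531
scene rnd [ 0.6033 -0.2081] 79.05766296386719
```

View pics/c15.png

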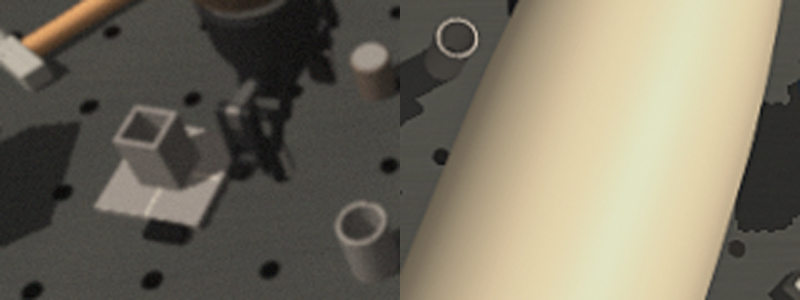

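>>> {"fn": "drive_tool", "kwargs": {
  "plan": [
    [1,[0.0494,0.0337,0],0],
    [1,[0,0,-0.03],0],
    [1,[0,0,0],0],
    [1,[0,0,0],0]
  ]
}}

```text
time: 48.72
ee_pos: [0.6009, -0.2135, 0.1266]
tcp_rot: [-179.9, 0.2, -106.9]
wrist_force: [0.4, 0.6, 0.3]
opening: 0.0854
```

>>> {"fn": "drive_tool", "kwargs": {
  "plan": [
    [1,[0.0021,0.0045,-0.02],0],
    [1,[0,0,-0.03],0],
    [1,[0,0,-0.025],0],
    [1,[0,0,-0.004],0],
    [1,[0,0,0],0],
    [1,[0,0,0],0]
  ]
}}

```text
time: 49.48
ee_pos: [0.6041, -0.2081, 0.0481]
tcp_rot: [-179.8, 0.2, -106.8]
wrist_force: [0.8, 0.9, 0.1]
opening: 0.0854
```

>>> {"fn": "drive_tool", "kwargs": {
  "plan": [
    [0.7,[-0.001,-0.001,-0.001],0],
    [0.45,[0,0,0],0],
    [0.35,[0,0,0],0],
    [0.35,[0,0,0],0],
    [0.35,[0,0,0],0],
    [0.35,[0,0,0],0]
  ]
}}

```text
time: 50.22
ee_pos: [0.6026, -0.2089, 0.0462]
tcp_rot: [-179.9, 0.2, -106.8]
wrist_force: [-2.4, 0.2, 5.6]
opening: 0.041
```

```bash
python3 st.py
```

```text
50.23 [ 0.6026 -0.2089  0.0462] [-179.91    0.18 -106.84] [-2.4  0.2  5.6] 0.041 [-19.2  17.8   2.   74.1   0.2 -92.4]
```

>>> {"fn": "drive_tool", "kwargs": {
  "plan": [
    [0.35,[0,0,0.02],0],
    [0.35,[0,0,0.05],0],
    [0.35,[0,0,0.05],0],
    [0.35,[0,0.02,0.03],0],
    [0.35,[-0.01,0.045,0],0],
    [0.35,[-0.01,0.053,0],0],
    [0.35,[-0.01,0.053,0],0],
    [0.35,[-0.01,0.053,0],0],
    [0.35,[-0.01,0.053,0],0],
    [0.35,[-0.01,0.053,0],0]
  ]
}}

```text
time: 51.48
ee_pos: [0.5418, 0.1229, 0.1967]
tcp_rot: [-179.9, 0.2, -106.8]
wrist_force: [1.2, 0.3, -1.8]
opening: 0.0413
```

>>> {"fn": "drive_tool", "kwargs": {
  "plan": [
    [0.35,[-0.01,0.053,0],0],
    [0.35,[-0.01,0.053,0],0],
    [0.35,[-0.01,0.053,0],0],
    [0.35,[-0.005,0.053,0],0],
    [0.35,[0,0.04,0],0],
    [0.35,[0,0,0],0],
    [0.35,[0,0,0],0]
  ]
}}

```text
time: 52.35
ee_pos: [0.5073, 0.373, 0.1961]
tcp_rot: [-180.0, 0.2, -106.8]
wrist_force: [-0.1, -0.6, -2.1]
opening: 0.0413
```

```bash
python3 st.py
```

```text
52.35 [0.5073 0.373  0.1961] [-1.7995e+02  1.7000e-01 -1.0682e+02] [-0.1 -0.6 -2.1] 0.0413 [ 36.3  15.2  15.4  90.    0.1 -36.9]
```

>>> {"fn": "drive_tool", "kwargs": {
  "plan": [
    [0.35,[0.0003,0.0008,-0.04],0],
    [0.35,[0,0,-0.04],0],
    [0.35,[0,0,-0.03],0],
    [0.35,[0,0,-0.015],0],
    [0.35,[0,0,-0.009],0],
    [0.35,[0,0,0],0],
    [0.35,[0,0,0],0]
  ]
}}

```text
time: 53.22
ee_pos: [0.5083, 0.3743, 0.0631]
tcp_rot: [-179.9, 0.3, -106.8]
wrist_force: [-0.5, -0.5, -1.2]
opening: 0.0414
```

```bash
python3 snap.py 16
python3 - <<'E'
from h import *
I=load("16");L=[]
for n,(u,v,w) in(("scene",(410,180,110)),("top",(120,120,110))):
    im=cv2.imread(f"pics/{n}16.png")[v:v+w,u:u+w].astype(float);im=(255*(im/255)**.6).astype("uint8")
    s=400/w;im=cv2.resize(im,(400,400),interpolation=2)
    P,_=circ(.042)
    for z in(.0148,.0848):
        uv=proj(np.c_[P+[.508,.3738],np.full(len(P),z)],I[n][1]);cv2.polylines(im,[((uv+.5-[u,v])*s).astype(np.int32)],True,(0,0,255))
    L.append(im)
cv2.imwrite("pics/c16.png",cv2.hconcat(L))
E
```

```text
53.23 [0.5083 0.3743 0.0631] [-179.89    0.27 -106.84] [-0.5 -0.5 -1.2] 0.0414 [ 36.  16.   2.  75.   0. -37.]
```

View pics/c16.png

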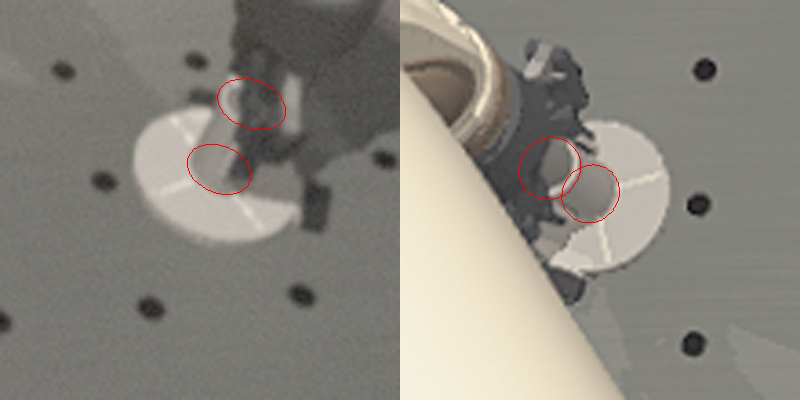

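>>> {"fn": "drive_tool", "kwargs": {
  "plan": [
    [0.35,[-0.0005,-0.0004,-0.004],0],
    [0.35,[0,0,-0.002],0],
    [0.35,[0,0,0],0],
    [0.35,[0,0,0],0]
  ]
}}

```text
time: 53.82
ee_pos: [0.5072, 0.3737, 0.0562]
tcp_rot: [-179.9, 0.2, -106.8]
wrist_force: [-2.5, -0.7, 5.4]
opening: 0.0412
```

>>> {"fn": "drive_tool", "kwargs": {
  "plan": [
    [0.5,[0,0,0],0],
    [0.75,[0,0,0],0],
    [0.85,[0,0,0],0],
    [0.85,[0,0,0.03],0],
    [1,[0,0,0.05],0],
    [1,[-0.02,0,0.05],0],
    [1,[-0.06,0.02,0.05],0],
    [1,[-0.06,0.02,0.02],0],
    [1,[-0.06,0.02,0],0],
    [1,[-0.06,0,0],0]
  ]
}}

```text
time: 55.08
ee_pos: [0.2631, 0.4285, 0.2433]
tcp_rot: [-179.9, 0.2, -106.8]
wrist_force: [-0.8, -0.1, 0.4]
opening: 0.085
```

```bash
python3 snap.py 17
python3 - <<'E'
from h import *
I=load("17")
def multi(p0,sh,z,ims,rot=True):
  return max((fit((p0[0]+dx,p0[1]+dy,p0[2]),sh,z,ims,rot) for dx in(-.004,0,.004) for dy in(-.004,0,.004)),key=lambda r:r[1])
R=[circ(.042)+(1,),circ(.034)+(-1,)]
for n in I:
  p,v=multi((.4927,-.401,-.293),tubeR(.04,.04),.08,[I[n]]);print(n,"sqtube",p[:2].round(4),np.degrees(p[2]).round(2),v)
  p,v=cross((.4927,-.401,-.293),.09,.09,.01,[I[n]]);print(n,"cross",p[:2].round(4),np.degrees(p[2]).round(2),v)
  p,v=multi((.508,.3738,0),R,.08,[I[n]],False);print(n,"rnd",p[:2].round(4),v)
  p,v=cross((.508,.3738,.28),.1,.1,.01,[I[n]]);print(n,"fl",p[:2].round(4),np.degrees(p[2]).round(2),v)
  p,v=multi((.614,.010,.255),tubeR(.03,.05),.094,[I[n]]);print(n,"rect",p[:2].round(4),np.degrees(p[2]).round(2),v)
  p,v=cross((.614,.010,.255),.055,.105,.024,[I[n]]);print(n,"cross",p[:2].round(4),np.degrees(p[2]).round(2),v)
  p,v=multi((.4048,-.2166,0),OBJ["bar"][1],.05,[I[n]],False);print(n,"bar",p[:2].round(4),v)
E
```

```text
55.08 [0.2631 0.4285 0.2433] [-179.95    0.23 -106.81] [-0.8 -0.1  0.4] 0.085 [ 58.  -2.   2.  94.   0. -15.]
top sqtube [ 0.4932 -0.4016] -16.86 203.43133544921875
top cross [ 0.4989 -0.4067] -19.57 47.10443115234375
top rnd [0.509  0.3737] 150.3028564453125
top fl [0.5045 0.3758] 20.67 11.684234619140625
top rect [0.6154 0.0087] 14.83 130.6603546142578
top cross [0.6146 0.0099] 14.6 9.116035461425781
top bar [ 0.4048 -0.2171] 62.489234924316406
scene sqtube [ 0.4927 -0.4002] -16.09 73.59136962890625
scene cross [ 0.4922 -0.4009] -15.6 6.343452453613281
scene rnd [0.509  0.3732] 64.4925765991211
scene fl [0.5074 0.3738] 15.94 7.9127197265625
scene rect [0.6142 0.0102] 14.92 74.33086395263672
scene cross [0.6134 0.0104] 14.79 8.215446472167969
scene bar [ 0.405  -0.2158] 39.225440979003906
```

View pics/top17.png

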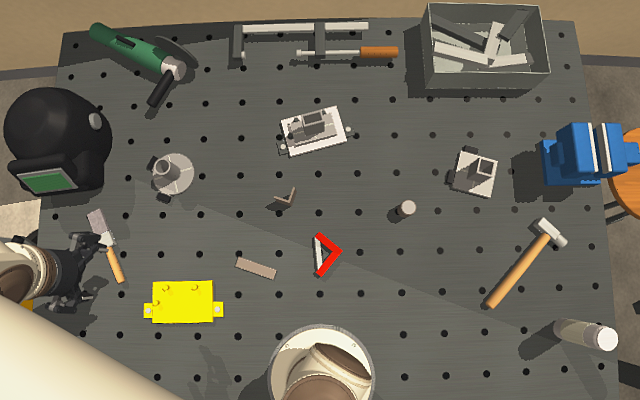

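View pics/scene17.png

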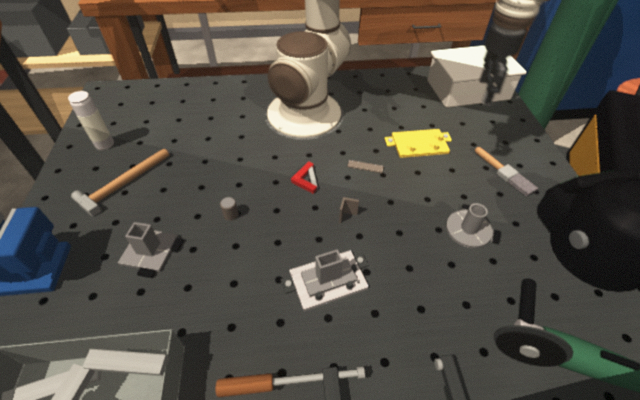

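```bash
python3 -c "
from workcell import monitor,job
print(monitor.get_obs()['wrist_force'].round(1));print(job.job_done())"
```

```text
[0.9 1.  0.8]
the job is handed in; nothing more can be done
None
```

I handed the job in at about 55 s with all three post feet fitted up; no verdict is reported, so the results below are my own checks.

**What I did, in order:**
- **Rectangular plate:** laid it on the jig bed and pushed it against the +y pin, then the two +x pins. The push force rose sharply at each stop.
- **Tubes:** stood the rectangular tube on the plate only after it was home. Then I stood the square tube on the square plate and the round tube on the flange.

**Last checks, from both cameras:**

| Part | Offset from its target |
|---|---|
| Plate from jig centre | within about 1 mm, turned less than 0.3° from it |
| Rectangular tube from plate centre | about 1 mm, within about 0.3° of parallel |
| Square tube from plate centre | within 1 mm, parallel within about 1° |
| Round tube from flange centre | about 1 mm |

The solid bar measures in its original place, and the angle offcut looks unmoved in the pictures.

**What went wrong or disagreed:**
- **Early swing:** a wrong turn direction drove joint 6 into its range stop at 180°, and the arm swung sideways and tilted 27°. The recovery used the opposite stop at -180° and an over-reach that took joint 3 to its 70.77° limit. It touched nothing, and the parts measured unmoved afterwards. No speed or range fault was reported.
- **Slide in the grip:** the first sideways slide towards the +y pin took about 30 N, so I released the plate and finished with closed-finger pushes.
- **Chalk-line readings:** with the tubes standing on them, the last top-view readings of the square plate's and flange's chalk crosses were off by several mm. I judged those centres from the first pictures and the scene camera instead.
- **Pin contact:** after the rectangular tube was placed, I checked that the plate still touched the pins only by camera, not by pushing again.

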